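# Stand seedling pots on the drain bar

## Task

Shut the mist tap by turning its handle clockwise past its click before any pot goes up on the drain bar. With the tap kept shut, lay the dibber that lies across the bar centrally in the notches of its two-post rest, and stand every seedling pot upright on the narrow raised bar in the drip tray. Once all of that is in place, turn the tap back on past its click, leaving the spray bottle, the pot of labels and the clip where they are.

Things in the scene. Friction and masses are not known exactly. Their poses are not given: they have to be found in the camera images.
- pot_a: black square seedling pot filled with compost, 46 x 46 mm and 50 mm tall, straight-sided and solid to the touch, about 0.09 kg, with a tiny soft sprout 10 mm high on top that nothing can touch; starts standing on the bench; origin at the centre of its underside, z up through the pot, x and y square to its sides. There are 3 to 5 such pots, the others are absent
- pot_b: black square seedling pot filled with compost, 46 x 46 mm and 50 mm tall, straight-sided and solid to the touch, about 0.09 kg, with a tiny soft sprout 10 mm high on top that nothing can touch; starts standing on the bench; origin at the centre of its underside, z up through the pot, x and y square to its sides. There are 3 to 5 such pots, the others are absent
- pot_c: black square seedling pot filled with compost, 46 x 46 mm and 50 mm tall, straight-sided and solid to the touch, about 0.09 kg, with a tiny soft sprout 10 mm high on top that nothing can touch; starts standing on the bench; origin at the centre of its underside, z up through the pot, x and y square to its sides. There are 3 to 5 such pots, the others are absent
- pot_d: black square seedling pot filled with compost, 46 x 46 mm and 50 mm tall, straight-sided and solid to the touch, about 0.09 kg, with a tiny soft sprout 10 mm high on top that nothing can touch; starts standing on the bench; origin at the centre of its underside, z up through the pot, x and y square to its sides. There are 3 to 5 such pots, the others are absent
- pot_e: black square seedling pot filled with compost, 46 x 46 mm and 50 mm tall, straight-sided and solid to the touch, about 0.09 kg, with a tiny soft sprout 10 mm high on top that nothing can touch; starts standing on the bench; origin at the centre of its underside, z up through the pot, x and y square to its sides. There are 3 to 5 such pots, the others are absent
- dibber: wooden dibber: a square 20 x 20 mm handle 130 mm long with a 50 mm long pointed steel tip at its +x end (180 mm overall), 0.07 kg; origin at the middle of the handle's length, on its underside, x along the dibber to the tip, z up; its balance point is about 5 mm from the origin towards the tip. Starts lying level across the drain bar, which is under its balance point. Any of the handle's four sides may face up at the end
- dibber_mid (a point): the centre of the dibber's square handle, 65 mm from its blunt end, axes as the dibber's
- tray: fixed grey drip tray, 150 mm (x) by 400 mm (y), floor 4 mm thick, rim 8 mm high; along its y axis through the middle runs the aluminium drain bar: 30 mm wide (x), 360 mm long (y), flat top 28 mm above the bench. Origin at the centre of the tray's underside on the bench, z up
- bar_top (a point): the middle of the drain bar's flat top, axes as the tray's: x across the bar (15 mm to either edge), y along it (180 mm to either end), z up
- rest: fixed dark steel dibber rest: base plate 110 x 60 mm, 4 mm thick, with two uprights 12 mm thick at x = -40 and +40 mm, each with a notch 32 mm wide (y) whose floor is 26 mm above the bench between 10 mm wide ears 40 mm high. The dibber lies along x (either way round), its handle over both notch floors, the handle's middle over the middle of the rest within 30 mm. Origin at the centre of the underside, on the bench; x along the dibber's lie, z up
- tap (a joint): angle of the mist tap's handle, rad: 0 = on (start), 1.4 = shut (fully clockwise seen from above); stops at both ends. A spring detent (peak about 0.15 N m) holds it at either end: past the middle (0.7) it clicks over and runs to the other end by itself; short of it, it springs back
- tap_grip (a point): grip point of the tap's handle: a black upright bar 56 mm long, 14 mm thick and 34 mm high on a fixed grey valve block (80 x 70 mm, 40 mm high); the point is on the vertical turning axis, 76 mm above the bench, 14 mm below the bar's top edge (90 mm above the bench; the bar's lower edge is 20 mm below the point); turns with the handle: x along the bar, y across it, z up
- spray: bystander: clear spray bottle, 68 mm across, 170 mm tall; origin at the centre of its underside. Leave alone
- labels: bystander: terracotta pot of white plant labels, 76 mm across, 80 mm tall (labels to 125 mm); origin at the centre of its underside. Leave alone
- clip: bystander: blue spring clip 90 mm long, 40 mm wide, 12 mm thick, lying on the bench; origin at the centre of its underside. Leave alone

How it is judged (in metres and radians):
On the way, in this order (a step that is already met when the one before it is completed fails the run):
1. the mist tap is shut (past its click) while every pot is still off the bar (value of joint tap above 1.2 rad and height (world z) of each of pot_a, pot_b, pot_c, pot_d, pot_e below 0.0255 m), for 0.2 s.
2. with the tap still shut, every pot stands released and upright on the bar and the dibber lies released in its rest (value of joint tap above 1.2 rad and x of pot_a in the frame of bar_top between -0.018 and 0.018 m and y of pot_a in the frame of bar_top between -0.18 and 0.18 m and z of pot_a in the frame of bar_top between -0.005 and 0.006 m and angle between each of pot_a, pot_b, pot_c, pot_d, pot_e's own z axis and vertical below 0.1 rad and linear speed of each of pot_a, pot_b, pot_c, pot_d, pot_e, dibber below 0.03 m/s and contact force between each of pot_a, pot_b, pot_c, pot_d, pot_e, dibber and the fingers below 0.05 N and x of pot_b in the frame of bar_top between -0.018 and 0.018 m and y of pot_b in the frame of bar_top between -0.18 and 0.18 m and z of pot_b in the frame of bar_top between -0.005 and 0.006 m and x of pot_c in the frame of bar_top between -0.018 and 0.018 m and y of pot_c in the frame of bar_top between -0.18 and 0.18 m and z of pot_c in the frame of bar_top between -0.005 and 0.006 m and x of pot_d in the frame of bar_top between -0.018 and 0.018 m and y of pot_d in the frame of bar_top between -0.18 and 0.18 m and z of pot_d in the frame of bar_top between -0.005 and 0.006 m and x of pot_e in the frame of bar_top between -0.018 and 0.018 m and y of pot_e in the frame of bar_top between -0.18 and 0.18 m and z of pot_e in the frame of bar_top between -0.005 and 0.006 m and x of dibber_mid in the frame of rest between -0.03 and 0.03 m and y of dibber_mid in the frame of rest between -0.012 and 0.012 m and z of dibber_mid in the frame of rest between 0.03 and 0.042 m and angle between the x axis of dibber and the x axis of rest, either way round below 0.2 rad and angle between dibber's own x axis and vertical between 1.47 and 1.67 rad and contact force between dibber and rest above 0.1 N), for 0.3 s.
3. the tap is turned back on past its click (value of joint tap below 0.2 rad), for 0.2 s.
At the end, for the whole second after the job is handed in: Every pot stands upright (0.1 rad) and at rest on the bar top (within 18 mm of its middle line, 6 mm of its height); the dibber lies level in both notches (middle within 30 mm along, 12 mm across, 0.2 rad); all released; the tap is back on (below 0.2 rad) (value of joint tap below 0.2 rad and x of pot_a in the frame of bar_top between -0.018 and 0.018 m and y of pot_a in the frame of bar_top between -0.18 and 0.18 m and z of pot_a in the frame of bar_top between -0.005 and 0.006 m and angle between each of pot_a, pot_b, pot_c, pot_d, pot_e's own z axis and vertical below 0.1 rad and linear speed of each of pot_a, pot_b, pot_c, pot_d, pot_e, dibber below 0.03 m/s and contact force between each of pot_a, pot_b, pot_c, pot_d, pot_e, dibber and the fingers below 0.05 N and x of pot_b in the frame of bar_top between -0.018 and 0.018 m and y of pot_b in the frame of bar_top between -0.18 and 0.18 m and z of pot_b in the frame of bar_top between -0.005 and 0.006 m and x of pot_c in the frame of bar_top between -0.018 and 0.018 m and y of pot_c in the frame of bar_top between -0.18 and 0.18 m and z of pot_c in the frame of bar_top between -0.005 and 0.006 m and x of pot_d in the frame of bar_top between -0.018 and 0.018 m and y of pot_d in the frame of bar_top between -0.18 and 0.18 m and z of pot_d in the frame of bar_top between -0.005 and 0.006 m and x of pot_e in the frame of bar_top between -0.018 and 0.018 m and y of pot_e in the frame of bar_top between -0.18 and 0.18 m and z of pot_e in the frame of bar_top between -0.005 and 0.006 m and x of dibber_mid in the frame of rest between -0.03 and 0.03 m and y of dibber_mid in the frame of rest between -0.012 and 0.012 m and z of dibber_mid in the frame of rest between 0.03 and 0.042 m and angle between the x axis of dibber and the x axis of rest, either way round below 0.2 rad and angle between dibber's own x axis and vertical between 1.47 and 1.67 rad and contact force between dibber and rest above 0.1 N); the robot touches nothing.
It fails at once if a bystander (spray) is moved more than 40 mm (distance of spray from where it was at the start of the episode above 0.04 m).
It fails at once if a bystander (labels) is moved more than 40 mm (distance of labels from where it was at the start of the episode above 0.04 m).
It fails at once if a bystander (clip) is moved more than 40 mm (distance of clip from where it was at the start of the episode above 0.04 m).
Of pot_a, pot_b, pot_c, pot_d, pot_e only 3 to 5 are there at a start; the rules pass over those that are not, and their reading is None.
At some moment in a run one of dibber may be knocked a few centimetres aside while the robot is not near it.
Once in a run the grip may slacken for a moment while it holds something.
It also fails if it takes over 210 s, if anything falls off the work surface, if the arm or the gripper's body presses on something with over 40 N, if the wrist force passes 120 N, or if a joint passes its speed limit or range.

## Robot

A 7-joint arm with a two-finger parallel gripper is mounted at the origin on the work surface. World frame = base frame: x ahead of the robot, y to its left, z up, the work surface at z = 0. Lengths are in mm, angles in rad, forces in N, time in s.
With the tool pointing down it reaches from about 400 to 875 mm from the base axis. Payload 4.4 kg.
Tool frame: the origin (TCP) lies midway between the tips of the shut fingers; the grasp point (between the pads) lies 19 mm behind it (ctrl.pinch_z is the distance from the TCP to the grasp point, in mm); z points along the fingers, y is the line along which they close (so a half turn about z gives the same grasp; the last joint's range is limited). The gripper opens to 85 mm and grips with 20 to 120 N. Pads are 22 mm wide; open, the fingers measure 114 mm over their backs; the gripper's body (76 mm by 85 mm) begins 54 mm behind the grasp point. The pads swing forward as they close: fully open they stand 13 mm farther back than shut.
Start: joints at [-1.34, 0.628, 0.038, 1.517, -0.027, 0.996, -0.02], TCP at [190.076, 621.602, 231.313] pointing down, gripper open.
Joint ranges: [-3.06, 3.06], [-0.37, 2.12], [-1.25, 1.32], [0.18, 2.47], [-1.1, 4.24], [0.23, 1.98], [-2.94, 2.94]. Speed limits (rad/s): [2.57, 2.57, 3.14, 3.14, 3.14, 3.14, 3.14].

## Interface

Orientations are given as [roll, pitch, yaw] about the fixed x, y, z axes, in that order (R = Rz(yaw) Ry(pitch) Rx(roll)).
In Python, from cell import read_state, cams, order, ctrl gives the robot as it stands.
- The arm moves only by the tool move_arm, never from a script. Its argument "targets" is text: rows parted by semicolons, each of 7 numbers parted by spaces: the gripper's target within -1 to 1 (fully open at 1, half-way at 0, shut at -1), then the shift along the tool's x, y, z in cm, then the turn, a rotation vector about the tool's x, y, z in degrees. A call has 1 to 5 rows; each row shifts and turns the commanded pose from where the row before left it, along the tool's axes as they then stand; what a row does not reach is not made up. A row lasts 1/12 s, in which the tool goes at most 41.7 mm and 7.16 degrees, less where a joint would pass 70% of its speed; a pose out of reach is approached as far as the arm can. A call with a gripper value outside its range is refused whole. The fingers move at their own pace and stop on an object; the grip force is fixed at half the most. Time passes only in rows, so rows that do not move let the fingers close. It gives the time, the measured TCP pose, the force, the opening and the grip force at its end, in the units of the state.
- read_state(): the state, without advancing time (a new reading comes with each control period).
- cams.get_image(name): name is "scene" or "top" or "wrist"; returns a dict with "color" (480x640x3 uint8, red, green, blue), "fovy" (degrees; the focal length in pixels is half the picture's height over the tangent of half this angle, whatever the lens; pixels are square), "cx", "cy" (the principal point, pixels), "k1" (the pictures are not rectified: a ray, as slopes to the right and down, at radius r is drawn at 1 + k1 r^2 times it, then the intrinsics apply), "rvec" (rotation vector, rad) and "tvec" (3), from world to camera coordinates, as OpenCV has them. Camera axes: x right, y down, z forward; pixel columns grow to the right and rows downward; lengths in mm; the calibration is good to about 2 mm. A picture is of the moment at which its call begins. There is no depth.
- order.finish_job(): hands the job in; it is judged then, once.
The state is a dict: "clock": time; "qpos": joint angles; "qd": joint speeds; "tau": joint torques, N m; "eef_pos": TCP position; "tool_rot": TCP orientation; "force": force on the tool from outside, world axes, zero at the start; "torque": the same for the moment, N m; "width": finger opening in mm; "gripper_force": force on a finger pad.
Only numpy, scipy, OpenCV 4.12 (cv2) and the standard library are available. Lean on these libraries where they do the work, as an engineer would, in place of code of your own. Each camera call takes 0.05 s, during which the arm holds its last target. There are 200 camera calls.

## Working session

There is one attempt and no reset: what is moved stays moved. The work goes in short steps, Python scripts to look and compute and a tool call to move; the robot and the scene stay as the last step left them, time stands still between calls to the robot, and variables do not carry over. Pictures are saved under pics/ and viewed, at most 14 in all, crops included, and the job is handed in when it is done.

Besides the shell and the picture viewer there is one more tool, called after "Request:" by a JSON object that holds its "api" and its "payload". move_arm: Moves the arm, as the interface text tells. Its arguments: {"type":"object","properties":{"targets":{"type":"string"}},"required":["targets"]}

```bash
mkdir -p pics; ls; cat > h.py <<'E'
import numpy as np, cv2
from cell import read_state, cams, order, ctrl
from scipy.spatial.transform import Rotation as R
def snap(name,fn=None):
    im=cams.get_image(name)
    if fn: cv2.imwrite('pics/'+fn,im['color'][:,:,::-1])
    return im
def cal(im):
    f=240/np.tan(np.radians(im['fovy'])/2)
    return f,im['cx'],im['cy'],im['k1'],cv2.Rodrigues(np.array(im['rvec'],float))[0],np.array(im['tvec'],float).ravel()
def p2w(c,u,v,z):
    f,cx,cy,k1,Rm,t=c
    d=np.array([(u-cx)/f,(v-cy)/f]); s=d.copy()
    for _ in range(30): s=d/(1+k1*(s@s))
    r=Rm.T@np.array([s[0],s[1],1]); o=-Rm.T@t
    return o+r*(z-o[2])/r[2]
def w2p(c,P):
    f,cx,cy,k1,Rm,t=c
    q=Rm@np.array(P,float)+t; s=q[:2]/q[2]; s=s*(1+k1*(s@s)); return s*f+[cx,cy]
E
python3 - <<'E'
from h import *
import pickle
s=read_state(); print(s['clock'],s['eef_pos'],s['tool_rot'],s['width'],ctrl.pinch_z)
d={}
for n in ('top','scene'):
    im=snap(n,n+'0.png'); d[n]=cal(im); print(n,d[n][:4],-d[n][4].T@d[n][5])
pickle.dump(d,open('cal.pkl','wb'))
E
```

```text
pics
0.0 [189.86571411 620.98917077 230.3893037 ] [-3.13965991e+00  1.83881815e-05  2.84481553e+00] 85.37321785867181 18.700000000000003
top (np.float64(497.7220339955067), 312.5739388779536, 235.7304317940261, -0.06254964680870628) [ 341.8299951   -32.88348339 1195.63700752]
scene (np.float64(438.74078447814765), 321.8017481866711, 242.79055804964477, -0.005459734471598138) [939.73764529 663.64262366 711.31267532]
```

View pics/top0.png

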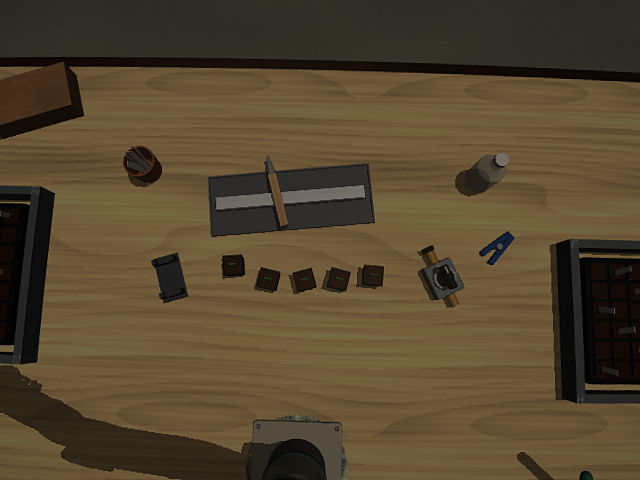

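View pics/scene0.png

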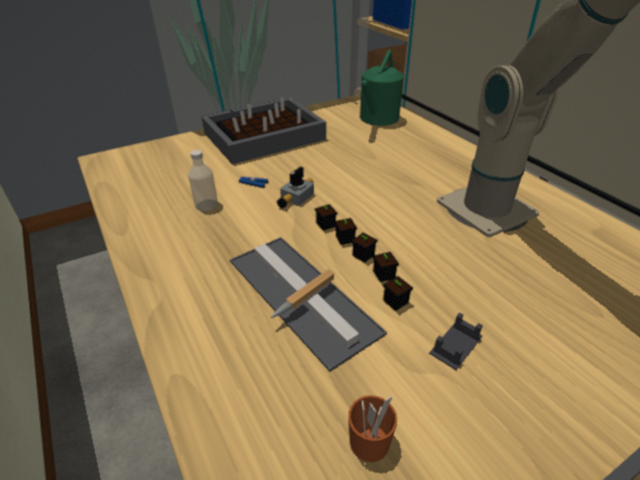

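```bash
python3 - <<'E'
import cv2,numpy as np
im=cv2.imread('pics/top0.png')
im=np.clip(255*(im/255.)**0.55,0,255).astype(np.uint8)
def c(u,v,w,h,k): 
    o=cv2.resize(im[v:v+h,u:u+w],None,fx=k,fy=k,interpolation=cv2.INTER_CUBIC)
    for i in range(0,w,10): cv2.line(o,(i*k,0),(i*k,6 if (u+i)%50 else 14),(0,0,255),1)
    for i in range(0,h,10): cv2.line(o,(0,i*k),(6 if (v+i)%50 else 14,i*k),(0,0,255),1)
    return o
a=c(200,150,180,90,3); b=c(410,230,80,90,3); d=c(145,240,260,70,3)
out=np.zeros((270+210,780,3),np.uint8); out[:270,:540]=a; out[:270,540:780]=b; out[270:]=d
cv2.imwrite('pics/crop1.png',out)
E
```

```text
(no output)
```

View pics/crop1.png

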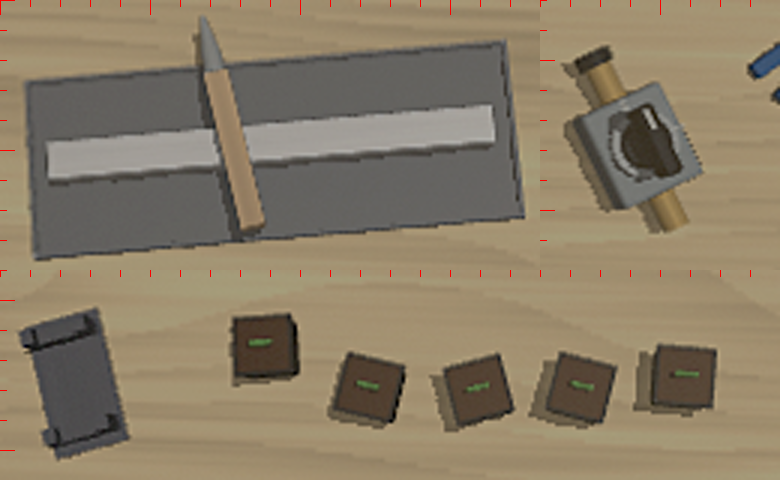

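```bash
cat > m.py <<'E'
from h import *
import pickle
c=pickle.load(open('cal.pkl','rb'))['top']
def P(off,x,y,z): return p2w(c,off[0]+x/3,off[1]+y/3,z)[:2]
A=(200,150);B=(410-180,230);D=(145,240-90)
def ln(a,b): d=b-a; return round(np.degrees(np.arctan2(d[1],d[0])),1)
pots=[[(231,319),(293,315),(297,377),(235,381)],[(346,352),(402,366),(392,423),(335,410)],[(444,371),(500,354),(514,410),(457,427)],[(561,352),(617,369),(602,425),(545,409)],[(655,344),(716,347),(713,409),(652,405)]]
sp=[(260,342),(368,385),(478,387),(583,385),(686,374)]
for p,s in zip(pots,sp):
    q=[P(D,*k,50) for k in p]
    print('pot',np.mean(q,0).round(),'sprout',P(D,*s,58).round(),[ln(q[0],q[1]),ln(q[3],q[2]),ln(q[3],q[0]),ln(q[2],q[1])],np.linalg.norm(q[0]-q[1]).round())
q=[P(D,*k,4) for k in [(24,329),(98,308),(129,438),(55,459)]]
print('rest',np.mean(q,0).round(),ln(q[3],q[0]),ln(q[2],q[1]),np.linalg.norm(q[0]-q[3]))
q=[P(A,*k,8) for k in [(26,81),(506,41),(523,217),(36,259)]]
print('tray',np.mean(q,0).round(),ln(q[0],q[1]),ln(q[3],q[2]),ln(q[3],q[0]),np.linalg.norm(q[0]-q[1]))
q=[P(A,*k,28) for k in [(47,142),(493,104),(495,144),(49,182)]]
print('bar',np.mean(q,0).round(),ln(q[0],q[1]),ln(q[3],q[2]),np.linalg.norm(q[0]-q[1]))
a=P(A,252,229,48);b=P(A,216,70,48);print('dib blunt',a.round(),'shoulder',b.round(),ln(a,b),np.linalg.norm(a-b),'mid',(a+b)/2)
q=[P(B,*k,40) for k in [(575,120),(659,82),(703,170),(613,208)]]
print('block',np.mean(q,0).round(),ln(q[0],q[1]),ln(q[3],q[2]),ln(q[3],q[0]),np.linalg.norm(q[0]-q[1]),np.linalg.norm(q[0]-q[3]))
a=P(B,638,108,90);b=P(B,668,175,90);print('handle',(a+b)/2,ln(b,a),np.linalg.norm(a-b))
E
python3 m.py
```

```text
pot [452. 159.] sprout [456. 161.] [np.float64(-84.6), np.float64(-84.6), np.float64(6.9), np.float64(6.5)] 48.0
pot [424.  77.] sprout [425.  77.] [np.float64(-102.4), np.float64(-101.1), np.float64(-8.2), np.float64(-7.7)] 45.0
pot [424.  -8.] sprout [426.  -7.] [np.float64(-71.4), np.float64(-71.8), np.float64(15.0), np.float64(15.6)] 45.0
pot [428. -86.] sprout [430. -87.] [np.float64(-105.4), np.float64(-104.1), np.float64(-14.3), np.float64(-14.0)] 45.0
pot [ 440. -165.] sprout [ 441. -166.] [np.float64(-91.3), np.float64(-92.2), np.float64(-2.0), np.float64(-2.4)] 47.0
rest [424. 316.] 17.7 17.3 108.48835654363594
tray [624.  33.] -83.5 -83.4 6.8 397.83720499774415
bar [623.  33.] -83.4 -83.4 360.6773081409014
dib blunt [549.  44.] shoulder [677.  78.] 14.7 132.17180484617572 mid [612.98181821  61.15158461]
block [ 438. -329.] -64.5 -66.3 23.4 73.30552736882835 73.36232820690958
handle [ 436.71926709 -327.33601083] 23.9 53.91392022836398
```

```bash
cat > plan.py <<'E'
from h import *
import sys
# usage: plan(start(x,y,z,yaw), [(x,y,z,yaw,grip,nhold)])
def plan(wps,start=None):
    s=read_state(); e=s['tool_rot']
    if start is None: start=(*s['eef_pos'],np.degrees(e[2]))
    p=np.array(start[:3],float); yaw=start[3]; rows=[]
    Rn=R.from_euler('xyz',e); print('now',np.round(s['eef_pos'],1),np.round(np.degrees(e),1),'t',s['clock'],'w',round(s['width'],1),'q',np.round(s['qpos'],2))
    for (x,y,z,yw,g,h) in wps:
        t=np.array([x,y,z],float); dy=(yw-yaw+180)%360-180
        n=max(int(np.ceil(np.linalg.norm(t-p)/39)),int(np.ceil(abs(dy)/7)),0)
        y1=yaw+dy
        for i in range(n):
            k=n-i; d=(t-p)/k; Rm=R.from_euler('xyz',[np.pi,0,np.radians(yaw)]).as_matrix()
            l=np.round(Rm.T@d/10,1); a=round((y1-yaw)/k,1)
            rows.append(f"{g:g} {l[0]+0:g} {l[1]+0:g} {l[2]+0:g} 0 0 {-a+0:g}")
            p=p+Rm@(l*10); yaw+=a
        rows+= [f"{g:g} 0 0 0 0 0 0"]*h
        rows.append('|')
    cur=[]
    for r in rows+['|']:
        if r=='|': continue
        cur.append(r)
        if len(cur)==5: print('; '.join(cur)); cur=[]
    if cur: print('; '.join(cur))
    print('end',p.round(1),round(yaw,1))
E
python3 -c "
from plan import *
plan([(500,300,230,100,1,0),(540,0,230,60,1,0),(437,-328,140,24,1,2)])"
```

```text
now [189.9 621.1 230.5] [-179.9    0.   163. ] t 0.1 w 85.4 q [-1.34  0.63  0.04  1.52 -0.03  1.   -0.02]
1 -3.3 -1.8 0 0 0 5.2; 1 -3.4 -1.5 0 0 0 5.3; 1 -3.5 -1.2 0 0 0 5.2; 1 -3.6 -0.9 0 0 0 5.3; 1 -3.7 -0.5 0 0 0 5.2
1 -3.7 -0.2 0 0 0 5.3; 1 -3.7 0.2 0 0 0 5.2; 1 -3.7 0.5 0 0 0 5.3; 1 -3.6 0.8 0 0 0 5.2; 1 -3.5 1.2 0 0 0 5.3
1 -3.4 1.5 0 0 0 5.2; 1 -3.3 1.8 0.1 0 0 5.3; 1 -3.8 -0.2 0 0 0 5; 1 -3.8 0.2 0 0 0 5; 1 -3.7 0.5 0 0 0 5
1 -3.7 0.8 0 0 0 5; 1 -3.6 1.2 0 0 0 5; 1 -3.5 1.4 0 0 0 5; 1 -3.4 1.8 0 0 0 5; 1 -3.2 2 0 0 0 5
1 -3.4 0.7 0.9 0 0 3.6; 1 -3.3 1 0.9 0 0 3.6; 1 -3.2 1.2 0.9 0 0 3.6; 1 -3.1 1.4 0.9 0 0 3.6; 1 -3.1 1.5 0.9 0 0 3.6
1 -3 1.7 0.9 0 0 3.6; 1 -2.8 1.9 0.9 0 0 3.6; 1 -2.7 2.1 0.9 0 0 3.6; 1 -2.6 2.3 0.9 0 0 3.6; 1 -2.4 2.5 0.9 0 0 3.6
1 0 0 0 0 0 0; 1 0 0 0 0 0 0
end [ 437.  -328.4  139.5] 24.0
```

Request:
{"api": "move_arm", "payload": {"targets": "1 -3.3 -1.8 0 0 0 5.2; 1 -3.4 -1.5 0 0 0 5.3; 1 -3.5 -1.2 0 0 0 5.2; 1 -3.6 -0.9 0 0 0 5.3; 1 -3.7 -0.5 0 0 0 5.2"}}

```text
clock: 0.52
eef_pos: [319.9, 485.8, 231.0]
tool_rot: [-3.141, 0.0, 2.383]
force: [1.7, 1.1, 0.3]
width: 85.7
gripper_force: 0.0
```

Request:
{"api": "move_arm", "payload": {"targets": "1 -3.7 -0.2 0 0 0 5.3; 1 -3.7 0.2 0 0 0 5.2; 1 -3.7 0.5 0 0 0 5.3; 1 -3.6 0.8 0 0 0 5.2; 1 -3.5 1.2 0 0 0 5.3"}}

```text
clock: 0.93
eef_pos: [448.8, 352.7, 231.1]
tool_rot: [-3.141, 0.0, 1.924]
force: [0.1, 0.5, -0.8]
width: 85.5
gripper_force: 0.0
```

Request:
{"api": "move_arm", "payload": {"targets": "1 -3.4 1.5 0 0 0 5.2; 1 -3.3 1.8 0.1 0 0 5.3; 1 -3.8 -0.2 0 0 0 5; 1 -3.8 0.2 0 0 0 5; 1 -3.7 0.5 0 0 0 5"}}

```text
clock: 1.35
eef_pos: [515.0, 186.2, 229.8]
tool_rot: [-3.141, 0.001, 1.479]
force: [-0.1, -0.0, 0.4]
width: 85.1
gripper_force: 0.0
```

Request:
{"api": "move_arm", "payload": {"targets": "1 -3.7 0.8 0 0 0 5; 1 -3.6 1.2 0 0 0 5; 1 -3.5 1.4 0 0 0 5; 1 -3.4 1.8 0 0 0 5; 1 -3.2 2 0 0 0 5"}}

```text
clock: 1.77
eef_pos: [539.5, -1.5, 230.2]
tool_rot: [-3.141, 0.0, 1.043]
force: [1.3, 0.5, -0.2]
width: 85.3
gripper_force: 0.0
```

Request:
{"api": "move_arm", "payload": {"targets": "1 -3.4 0.7 0.9 0 0 3.6; 1 -3.3 1 0.9 0 0 3.6; 1 -3.2 1.2 0.9 0 0 3.6; 1 -3.1 1.4 0.9 0 0 3.6; 1 -3.1 1.5 0.9 0 0 3.6"}}

```text
clock: 2.18
eef_pos: [487.8, -165.0, 184.7]
tool_rot: [-3.141, 0.0, 0.73]
force: [1.4, -0.2, -0.5]
width: 85.3
gripper_force: 0.0
```

Request:
{"api": "move_arm", "payload": {"targets": "1 -3 1.7 0.9 0 0 3.6; 1 -2.8 1.9 0.9 0 0 3.6; 1 -2.7 2.1 0.9 0 0 3.6; 1 -2.6 2.3 0.9 0 0 3.6; 1 -2.4 2.5 0.9 0 0 3.6"}}

```text
clock: 2.6
eef_pos: [436.3, -329.0, 139.5]
tool_rot: [-3.141, 0.0, 0.416]
force: [0.4, -0.0, 0.2]
width: 85.3
gripper_force: 0.0
```

Request:
{"api": "move_arm", "payload": {"targets": "1 0 0 0 0 0 0; 1 0 0 0 0 0 0"}}

```text
clock: 2.77
eef_pos: [435.4, -329.9, 139.6]
tool_rot: [-3.141, 0.002, 0.414]
force: [0.7, 0.6, 0.4]
width: 85.6
gripper_force: 0.0
```

Request:
{"api": "move_arm", "payload": {"targets": "1 0.3 -0.1 2.8 0 0 0; 1 0 0 2.7 0 0 0; 1 0 0 2.6 0 0 0; 1 0 0 0 0 0 0; -1 0 0 0 0 0 0"}}

```text
clock: 3.18
eef_pos: [439.4, -323.9, 58.7]
tool_rot: [-3.139, 0.001, 0.421]
force: [0.8, -0.6, -0.0]
width: 75.4
gripper_force: 0.0
```

Request:
{"api": "move_arm", "payload": {"targets": "-1 0 0 0 0 0 0; -1 0 0 0 0 0 0; -1 0 0 0 0 0 0; -1 0 0 0 0 0 0; -1 0 0 0 0 0 0"}}

```text
clock: 3.6
eef_pos: [442.1, -330.1, 61.0]
tool_rot: [3.131, -0.002, 0.418]
force: [4.0, -2.1, 5.1]
width: 13.1
gripper_force: 61.8
```

Request:
{"api": "move_arm", "payload": {"targets": "-1 0 0 0 0 0 0; -1 0 0 0 0 0 0; -1 0 0 0 0 0 0; -1 0 0 0 0 0 0; -1 0 0 0 0 0 0"}}

```text
clock: 4.02
eef_pos: [442.2, -330.0, 61.1]
tool_rot: [3.132, -0.002, 0.419]
force: [3.4, -6.4, 1.0]
width: 13.2
gripper_force: 60.8
```

Request:
{"api": "move_arm", "payload": {"targets": "-1 0 0 0 0 0 6.8; -1 0 0 0 0 0 6.8; -1 0 0 0 0 0 6.8; -1 0 0 0 0 0 6.8; -1 0 0 0 0 0 6.8"}}

```text
clock: 4.43
eef_pos: [442.5, -331.9, 61.1]
tool_rot: [3.131, -0.008, -0.181]
force: [4.5, -10.9, -5.6]
width: 13.1
gripper_force: 60.0
```

Request:
{"api": "move_arm", "payload": {"targets": "-1 0 0 0 0 0 6.8; -1 0 0 0 0 0 6.8; -1 0 0 0 0 0 6.8; -1 0 0 0 0 0 6.8; -1 0 0 0 0 0 6.8"}}

```text
clock: 4.85
eef_pos: [441.6, -333.5, 61.2]
tool_rot: [3.134, -0.014, -0.776]
force: [3.4, -13.2, -6.8]
width: 12.8
gripper_force: 59.6
```

Request:
{"api": "move_arm", "payload": {"targets": "-1 0 0 0 0 0 6; -1 0 0 0 0 0 6; -1 0 0 0 0 0 0; -1 0 0 0 0 0 0; -1 0 0 0 0 0 0"}}

```text
clock: 5.27
eef_pos: [441.2, -333.8, 61.2]
tool_rot: [3.135, -0.015, -0.975]
force: [2.6, -14.6, -5.2]
width: 12.8
gripper_force: 66.8
```

```bash
python3 -c "
from plan import *
plan([(441,-334,61,-56,0,4),(441,-334,200,-56,0,0),(587,54,140,15,0.2,3)])"
```

```text
now [ 441.2 -333.8   61.2] [179.6  -0.9 -55.9] t 5.2667 w 12.8 q [ 0.1   0.91  0.83  1.95 -1.01  0.75 -1.01]
0 0 0 0 0 0 0.1; 0 0 0 0 0 0 0; 0 0 0 0 0 0 0; 0 0 0 0 0 0 0; 0 0 0 0 0 0 0
0 0 0 -3.5 0 0 0; 0 0 0 -3.5 0 0 0; 0 0 0 -3.4 0 0 0; 0 0 0 -3.5 0 0 0; 0.2 -2.2 -3.1 0.5 0 0 -6.5
0.2 -1.8 -3.3 0.6 0 0 -6.4; 0.2 -1.4 -3.5 0.5 0 0 -6.5; 0.2 -1 -3.6 0.6 0 0 -6.4; 0.2 -0.6 -3.7 0.5 0 0 -6.5; 0.2 -0.2 -3.8 0.6 0 0 -6.4
0.2 0.2 -3.8 0.5 0 0 -6.5; 0.2 0.6 -3.7 0.6 0 0 -6.4; 0.2 1 -3.6 0.5 0 0 -6.5; 0.2 1.5 -3.5 0.6 0 0 -6.4; 0.2 1.8 -3.3 0.5 0 0 -6.5
0.2 0 0 0 0 0 0; 0.2 0 0 0 0 0 0; 0.2 0 0 0 0 0 0
end [587.1  54.4 140.2] 15.0
```

Request:
{"api": "move_arm", "payload": {"targets": "0 0 0 0 0 0 0; 0 0 0 0 0 0 0; 0 0 0 0 0 0 0; 0 0 0 0 0 0 0; 0 0 0 0 0 0 0"}}

```text
clock: 5.68
eef_pos: [439.5, -325.1, 59.3]
tool_rot: [-3.141, 0.001, -0.977]
force: [-0.4, -0.8, 0.1]
width: 42.7
gripper_force: 0.0
```

Request:
{"api": "move_arm", "payload": {"targets": "0 0 0 -3.5 0 0 0; 0 0 0 -3.5 0 0 0; 0 0 0 -3.4 0 0 0; 0 0 0 -3.5 0 0 0; 0.2 -2.2 -3.1 0.5 0 0 -6.5"}}

```text
clock: 6.1
eef_pos: [452.1, -300.8, 201.1]
tool_rot: [3.138, -0.017, -0.874]
force: [0.6, -2.1, 0.6]
width: 50.8
gripper_force: 0.0
```

Request:
{"api": "move_arm", "payload": {"targets": "0.2 -1.8 -3.3 0.6 0 0 -6.4; 0.2 -1.4 -3.5 0.5 0 0 -6.5; 0.2 -1 -3.6 0.6 0 0 -6.4; 0.2 -0.6 -3.7 0.5 0 0 -6.5; 0.2 -0.2 -3.8 0.6 0 0 -6.4"}}

```text
clock: 6.52
eef_pos: [520.6, -112.4, 165.3]
tool_rot: [-3.141, -0.0, -0.297]
force: [0.8, -0.4, 0.4]
width: 51.4
gripper_force: 0.0
```

Request:
{"api": "move_arm", "payload": {"targets": "0.2 0.2 -3.8 0.5 0 0 -6.5; 0.2 0.6 -3.7 0.6 0 0 -6.4; 0.2 1 -3.6 0.5 0 0 -6.5; 0.2 1.5 -3.5 0.6 0 0 -6.4; 0.2 1.8 -3.3 0.5 0 0 -6.5"}}

```text
clock: 6.93
eef_pos: [585.7, 64.7, 138.0]
tool_rot: [-3.141, 0.0, 0.267]
force: [0.8, 0.0, -0.1]
width: 51.2
gripper_force: 0.0
```

Request:
{"api": "move_arm", "payload": {"targets": "0.2 0 0 0 0 0 0; 0.2 0 0 0 0 0 0; 0.2 0 0 0 0 0 0"}}

```text
clock: 7.18
eef_pos: [585.2, 61.7, 138.3]
tool_rot: [3.141, 0.001, 0.261]
force: [-0.4, -0.2, 0.1]
width: 51.5
gripper_force: 0.0
```

```bash
python3 -c "
from plan import *
a=snap('wrist')['color'][:,:,::-1]; b=snap('top')['color'][:,:,::-1]
a=cv2.resize(a,(400,300)); b=cv2.resize(b[120:345,130:530],(800,450))
import numpy as np
cv2.imwrite('pics/wt1.png',np.vstack([b[:300],np.hstack([a,b[150:450,380:780]])]))
plan([])"
```

```text
now [585.3  60.4 138.6] [179.9   0.   14.8] t 7.2833 w 50.9 q [-0.57  0.76  0.7   1.8  -0.65  0.83 -0.86]
end [585.3  60.4 138.6] 14.8
```

View pics/wt1.png

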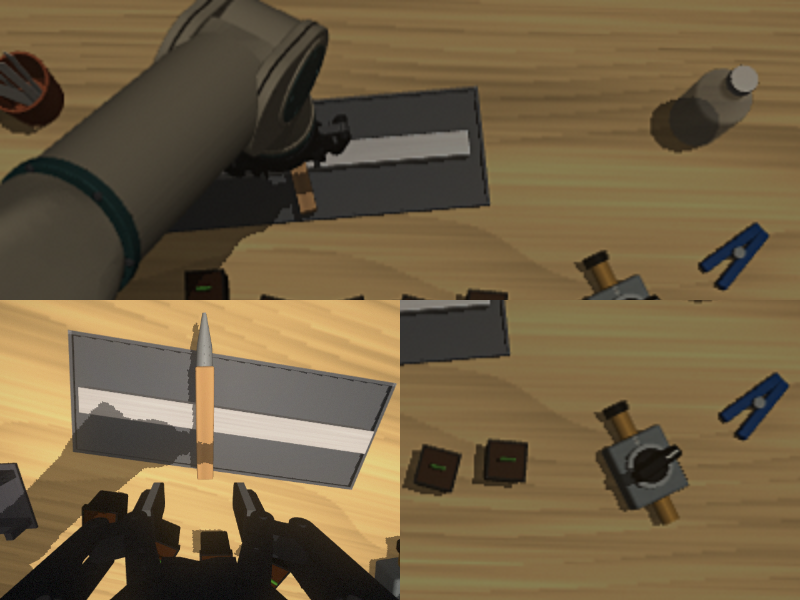

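Request:
{"api": "move_arm", "payload": {"targets": "0.2 0 0.6 3 0 0 0; 0.2 0 0 3 0 0 0; 0.2 0 0 3 0 0 0; 0.2 0 0 2.6 0 0 0; 0.2 0 0 0 0 0 0"}}

```text
clock: 7.7
eef_pos: [583.5, 55.0, 18.3]
tool_rot: [-3.14, 0.008, 0.259]
force: [-1.0, 0.8, -0.9]
width: 51.1
gripper_force: 0.0
```

Request:
{"api": "move_arm", "payload": {"targets": "-1 0 0 0 0 0 0; -1 0 0 0 0 0 0; -1 0 0 0 0 0 0; -1 0 0 0 0 0 0; -1 0 0 0 0 0 0"}}

```text
clock: 8.12
eef_pos: [588.6, 55.8, 24.3]
tool_rot: [3.14, -0.003, 0.261]
force: [-1.4, -1.1, 7.0]
width: 19.2
gripper_force: 61.0
```

Request:
{"api": "move_arm", "payload": {"targets": "-1 0 0 0 0 0 0; -1 0 0 0 0 0 0; -1 0 0 0 0 0 0"}}

```text
clock: 8.37
eef_pos: [588.6, 55.8, 24.3]
tool_rot: [3.14, -0.003, 0.261]
force: [-1.4, -1.1, 7.3]
width: 18.8
gripper_force: 61.0
```

```bash
python3 -c "
from plan import *
plan([(588.6,55.8,120,15,-1,0),(411,312,110,17.5,-1,2)])"
```

```text
now [588.6  55.8  24.3] [179.9  -0.2  15. ] t 8.3667 w 18.8 q [-0.47  0.91  0.55  1.84 -0.79  0.62 -0.74]
-1 0 0 -3.2 0 0 0; -1 0 0 -3.2 0 0 0; -1 0 0 -3.2 0 0 0; -1 -1.3 -3.7 0.1 0 0 -0.3; -1 -1.3 -3.7 0.1 0 0 -0.3
-1 -1.3 -3.7 0.1 0 0 -0.3; -1 -1.3 -3.7 0.1 0 0 -0.3; -1 -1.2 -3.7 0.2 0 0 -0.3; -1 -1.2 -3.7 0.1 0 0 -0.3; -1 -1.2 -3.7 0.2 0 0 -0.4
-1 -1.2 -3.6 0.1 0 0 -0.3; -1 0 0 0 0 0 0; -1 0 0 0 0 0 0
end [411.1 311.7 110.3] 17.5
```

Request:
{"api": "move_arm", "payload": {"targets": "-1 0 0 -2.5 0 0 0; -1 0 0 -3.5 0 0 0; -1 0 0 -3.5 0 0 0; -1 -1.3 -3.7 0.1 0 0 -0.3; -1 -1.3 -3.7 0.1 0 0 -0.3"}}

```text
clock: 8.78
eef_pos: [545.7, 119.9, 118.7]
tool_rot: [3.14, -0.008, 0.268]
force: [-0.6, 2.0, -1.4]
width: 18.7
gripper_force: 60.0
```

Request:
{"api": "move_arm", "payload": {"targets": "-1 -1.3 -3.7 0.1 0 0 -0.3; -1 -1.3 -3.7 0.1 0 0 -0.3; -1 -1.2 -3.7 0.2 0 0 -0.3; -1 -1.2 -3.7 0.1 0 0 -0.3; -1 -1.2 -3.7 0.2 0 0 -0.4"}}

```text
clock: 9.2
eef_pos: [430.5, 283.6, 109.1]
tool_rot: [-3.14, -0.001, 0.301]
force: [0.4, 0.5, -0.2]
width: 18.8
gripper_force: 60.0
```

Request:
{"api": "move_arm", "payload": {"targets": "-1 -1.2 -3.6 0.1 0 0 -0.3; -1 0 0 0 0 0 0; -1 0 0 0 0 0 0; -1 0 0 0 0 0 0; -1 0 0 0 0 0 0"}}

```text
clock: 9.62
eef_pos: [410.8, 311.3, 107.9]
tool_rot: [3.141, -0.001, 0.303]
force: [0.8, 0.0, -0.3]
width: 18.7
gripper_force: 60.0
```

```bash
python3 -c "
from plan import *
a=snap('wrist')['color'][:,:,::-1]; b=snap('scene')['color'][:,:,::-1]
a=cv2.resize(a,(560,420)); b=b[220:460,320:560]
o=np.zeros((420,800,3),np.uint8); o[:,:560]=a; o[:240,560:]=b
cv2.imwrite('pics/wt2.png',o)
plan([])"
```

```text
now [410.8 311.1 107.7] [180.   -0.   17.3] t 9.7167 w 19.0 q [-1.14  0.73  0.68  2.02 -0.76  0.66 -1.22]
end [410.8 311.1 107.7] 17.3
```

View pics/wt2.png

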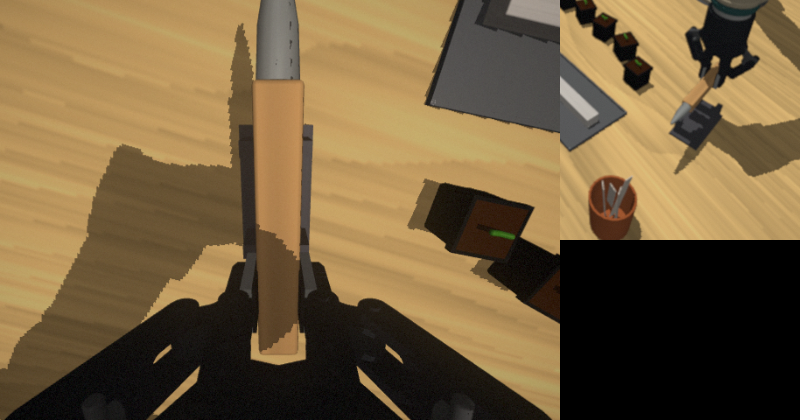

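Request:
{"api": "move_arm", "payload": {"targets": "-1 0 0 2.5 0 0 0; -1 0 0 2.5 0 0 0; -1 0 0 1.5 0 0 0; -1 0 0 1 0 0 0; -1 0 0 0.5 0 0 0"}}

```text
clock: 10.13
eef_pos: [409.9, 311.2, 26.2]
tool_rot: [3.141, 0.001, 0.303]
force: [-0.6, -0.5, -0.6]
width: 19.1
gripper_force: 60.0
```

Request:
{"api": "move_arm", "payload": {"targets": "-1 0 0 0.2 0 0 0; -1 0 0 0.2 0 0 0; -1 0 0 0.1 0 0 0; -1 0 0 0 0 0 0; -1 0 0 0 0 0 0"}}

```text
clock: 10.55
eef_pos: [409.9, 312.8, 22.8]
tool_rot: [-3.141, -0.001, 0.306]
force: [0.8, 1.1, -1.1]
width: 18.5
gripper_force: 60.0
```

Request:
{"api": "move_arm", "payload": {"targets": "-0.2 0 0 0.1 0 0 0; -0.2 0 0 0 0 0 0; 0.2 0 0 0 0 0 0; 0.2 0 0 0 0 0 0; 0.2 0 0 0 0 0 0"}}

```text
clock: 10.97
eef_pos: [409.7, 312.5, 21.4]
tool_rot: [-3.142, -0.0, 0.305]
force: [-0.4, 0.1, 0.8]
width: 51.1
gripper_force: 0.0
```

Request:
{"api": "move_arm", "payload": {"targets": "0.2 0 0 -1 0 0 0; 0.2 0 0 -3 0 0 0; 0.2 0 0 -4 0 0 0; 0.2 0 0 -4 0 0 0; 0.2 0 0 -3 0 0 0"}}

```text
clock: 11.38
eef_pos: [410.2, 312.0, 174.6]
tool_rot: [-3.142, -0.002, 0.304]
force: [0.3, 1.4, -0.1]
width: 51.4
gripper_force: 0.0
```

```bash
python3 -c "
from plan import *
a=snap('wrist')['color'][:,:,::-1]; b=snap('scene')['color'][:,:,::-1]
a=cv2.resize(a,(480,360)); b=cv2.resize(b[300:380,420:500],(320,320))
o=np.zeros((360,800,3),np.uint8); o[:,:480]=a; o[:320,480:]=b
cv2.imwrite('pics/wt3.png',o)
# pot1 grasp: yaw = 6.7 family; bar
plan([(452,159,130,6.7,0.9,0),(452,159,32,6.7,0.9,0)])"
```

```text
now [412.5 313.5 176.5] [-179.8   -0.5   17.5] t 11.4833 w 51.3 q [-1.22  0.64  0.8   1.96 -0.65  0.8  -1.31]
0.9 -0.2 3.2 0.9 0 0 2.2; 0.9 0 3.2 0.9 0 0 2.1; 0.9 0.1 3.2 0.9 0 0 2.2; 0.9 0.2 3.2 1 0 0 2.1; 0.9 0.2 3.1 0.9 0 0 2.2
0.9 0 0 3.3 0 0 0; 0.9 0 0 3.3 0 0 0; 0.9 0 0 3.2 0 0 0
end [451.7 159.3  32.5] 6.7
```

View pics/wt3.png

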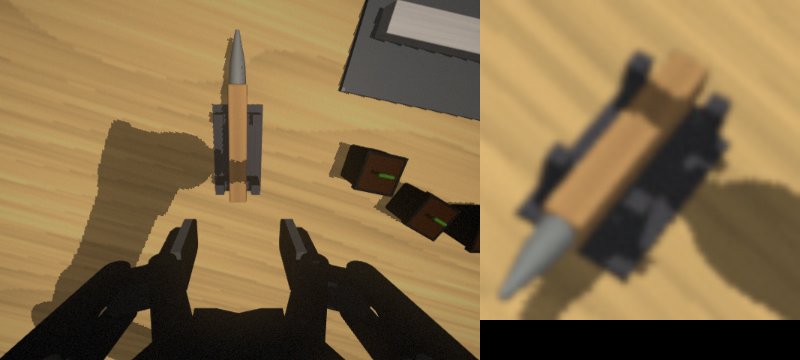

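```bash
cat >> plan.py <<'E'
pk=[(452,159,96.7),(424,77,82),(425,-8,105.3),(429,-86,75.8),(440,-165,87.8)]
sl=[(607,172),(615,102.5),(623,33),(631,-36.5),(639,-106)]
def pick(i): 
    x,y,w=pk[i]; return [(x,y,120,w,1,1),(x,y,25,w,1,0),(x,y,12,w,1,0),(x,y,7,w,1,2),(x,y,7,w,-1,8)]
def place(i):
    x,y,w=pk[i]; X,Y=sl[i]; return [(x,y,14,w,-1,0),(x,y,105,w,-1,0),(X,Y,95,96.6,-1,2),(X,Y,50,96.6,-1,0),(X,Y,39,96.6,-1,0),(X,Y,35.5,96.6,-1,3)]
def rel(i):
    X,Y=sl[i]; return [(X,Y,35.5,96.6,1,5),(X,Y,45,96.6,1,0),(X,Y,140,96.6,1,0)]
E
python3 -c "
from plan import *
plan(pick(0))"
```

```text
now [412.5 313.5 176.5] [-179.8   -0.5   17.5] t 11.4833 w 51.3 q [-1.22  0.64  0.8   1.96 -0.65  0.8  -1.31]
1 -0.1 1.3 0.5 0 0 -6.6; 1 -0.2 1.3 0.5 0 0 -6.6; 1 -0.4 1.3 0.5 0 0 -6.6; 1 -0.5 1.2 0.5 0 0 -6.6; 1 -0.7 1.2 0.5 0 0 -6.6
1 -0.8 1.1 0.4 0 0 -6.6; 1 -0.9 1 0.5 0 0 -6.6; 1 -1 0.9 0.4 0 0 -6.6; 1 -1.1 0.7 0.5 0 0 -6.6; 1 -1.2 0.6 0.4 0 0 -6.6
1 -1.2 0.5 0.5 0 0 -6.6; 1 -1.2 0.3 0.4 0 0 -6.6; 1 0 0 0 0 0 0; 1 0 0 3.2 0 0 0; 1 0 0 3.2 0 0 0
1 0 0 3.1 0 0 0; 1 0 0 1.3 0 0 0; 1 0 0 0.5 0 0 0; 1 0 0 0 0 0 0; 1 0 0 0 0 0 0
-1 0 0 0 0 0 0; -1 0 0 0 0 0 0; -1 0 0 0 0 0 0; -1 0 0 0 0 0 0; -1 0 0 0 0 0 0
-1 0 0 0 0 0 0; -1 0 0 0 0 0 0; -1 0 0 0 0 0 0; -1 0 0 0 0 0 0
end [451.8 159.5   7.5] 96.7
```

Request:
{"api": "move_arm", "payload": {"targets": "1 -0.1 1.3 0.5 0 0 -6.6; 1 -0.2 1.3 0.5 0 0 -6.6; 1 -0.4 1.3 0.5 0 0 -6.6; 1 -0.5 1.2 0.5 0 0 -6.6; 1 -0.7 1.2 0.5 0 0 -6.6"}}

```text
clock: 11.9
eef_pos: [425.4, 247.2, 146.2]
tool_rot: [-3.141, 0.0, 0.887]
force: [-0.2, 0.8, 0.5]
width: 85.1
gripper_force: 0.0
```

Request:
{"api": "move_arm", "payload": {"targets": "1 -0.8 1.1 0.4 0 0 -6.6; 1 -0.9 1 0.5 0 0 -6.6; 1 -1 0.9 0.4 0 0 -6.6; 1 -1.1 0.7 0.5 0 0 -6.6; 1 -1.2 0.6 0.4 0 0 -6.6"}}

```text
clock: 12.32
eef_pos: [442.0, 182.0, 124.1]
tool_rot: [-3.141, 0.0, 1.463]
force: [0.3, -0.9, 0.1]
width: 85.2
gripper_force: 0.0
```

Request:
{"api": "move_arm", "payload": {"targets": "1 -1.2 0.5 0.5 0 0 -6.6; 1 -1.2 0.3 0.4 0 0 -6.6; 1 0 0 0 0 0 0; 1 0 0 0 0 0 0; 1 0 0 0 0 0 0"}}

```text
clock: 12.73
eef_pos: [448.7, 159.1, 115.4]
tool_rot: [-3.141, -0.0, 1.685]
force: [-0.6, 0.4, -0.4]
width: 85.6
gripper_force: 0.0
```

```bash
python3 -c "
from plan import *
im=snap('wrist','w4.png'); c=cal(im)
for i in range(2): print(w2p(c,[pk[i][0],pk[i][1],50]))
plan(pick(0))"
```

```text
[323.81822383 257.34576135]
[272.35315804 356.77155566]
now [448.8 159.4 115.4] [-180.    -0.    96.6] t 12.7833 w 85.3 q [-0.59  0.59  0.28  2.11 -0.34  0.49  0.06]
1 -0.1 0.3 -0.5 0 0 -0.1; 1 0 0 0 0 0 0; 1 0 0 3.2 0 0 0; 1 0 0 3.2 0 0 0; 1 0 0 3.1 0 0 0
1 0 0 1.3 0 0 0; 1 0 0 0.5 0 0 0; 1 0 0 0 0 0 0; 1 0 0 0 0 0 0; -1 0 0 0 0 0 0
-1 0 0 0 0 0 0; -1 0 0 0 0 0 0; -1 0 0 0 0 0 0; -1 0 0 0 0 0 0; -1 0 0 0 0 0 0
-1 0 0 0 0 0 0; -1 0 0 0 0 0 0; -1 0 0 0 0 0 0
end [451.8 158.7   7.4] 96.7
```

View pics/w4.png

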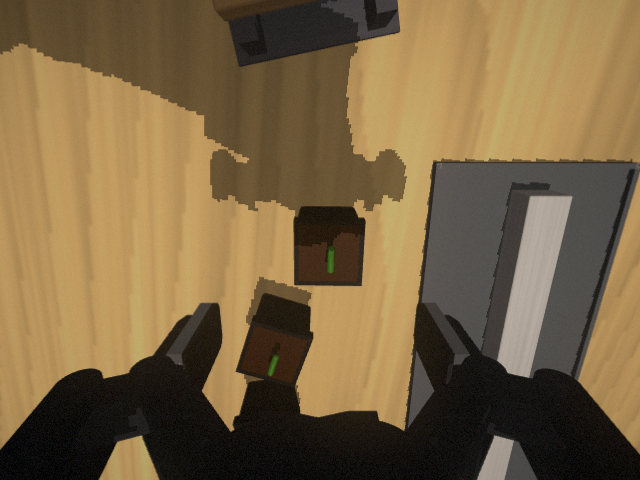

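Request:
{"api": "move_arm", "payload": {"targets": "1 -0.1 0.5 2.5 0 0 0; 1 0 0 3 0 0 0; 1 0 0 3 0 0 0; 1 0 0 1.5 0 0 0; 1 0 0 0.8 0 0 0"}}

```text
clock: 13.2
eef_pos: [452.6, 158.7, 5.2]
tool_rot: [-3.138, 0.0, 1.688]
force: [0.5, 0.0, -0.1]
width: 85.2
gripper_force: 0.0
```

Request:
{"api": "move_arm", "payload": {"targets": "1 0 0 0 0 0 0; 0.3 0 0 0 0 0 0; 0.3 0 0 0 0 0 0; -1 0 0 0 0 0 0; -1 0 0 0 0 0 0"}}

```text
clock: 13.62
eef_pos: [454.8, 158.6, 8.4]
tool_rot: [3.14, -0.001, 1.688]
force: [-0.8, 0.9, -0.2]
width: 45.5
gripper_force: 61.2
```

Request:
{"api": "move_arm", "payload": {"targets": "-1 0 0 0 0 0 0; -1 0 0 0 0 0 0; -1 0 0 0 0 0 0; -1 0 0 0 0 0 0; -1 0 0 0 0 0 0"}}

```text
clock: 14.03
eef_pos: [454.8, 158.6, 8.4]
tool_rot: [3.14, -0.001, 1.688]
force: [-0.1, 0.1, 6.3]
width: 45.3
gripper_force: 61.6
```

```bash
python3 -c "
from plan import *
e=read_state()['eef_pos']; pk[0]=(e[0],e[1],96.6)
plan(place(0))"
```

```text
now [454.8 158.6   8.4] [ 1.799e+02 -1.000e-01  9.670e+01] t 14.0333 w 45.3 q [-0.49  0.79  0.15  2.14 -0.46  0.24  0.18]
-1 0 0 -0.6 0 0 0.1; -1 0 0 -3 0 0 0; -1 0 0 -3 0 0 0; -1 0 0 -3.1 0 0 0; -1 -0.1 3.8 0.3 0 0 0
-1 -0.1 3.8 0.2 0 0 0; -1 -0.1 3.8 0.3 0 0 0; -1 -0.1 3.9 0.2 0 0 0; -1 0 0 0 0 0 0; -1 0 0 0 0 0 0
-1 0 0 2.3 0 0 0; -1 0 0 2.2 0 0 0; -1 0 0 1.1 0 0 0; -1 0 0 0.4 0 0 0; -1 0 0 0 0 0 0
-1 0 0 0 0 0 0; -1 0 0 0 0 0 0
end [607.3 172.2  35.4] 96.6
```

Request:
{"api": "move_arm", "payload": {"targets": "-1 0 0 -0.6 0 0 0; -1 0 0 -3 0 0 0; -1 0 0 -3 0 0 0; -1 0 0 -3.1 0 0 0; -1 -0.1 3.8 0.3 0 0 0"}}

```text
clock: 14.45
eef_pos: [486.4, 161.6, 106.5]
tool_rot: [-3.138, -0.003, 1.689]
force: [-0.4, 1.0, -1.2]
width: 45.3
gripper_force: 62.0
```

Request:
{"api": "move_arm", "payload": {"targets": "-1 -0.1 3.9 0.2 0 0 0; -1 -0.1 3.9 0.3 0 0 0; -1 -0.1 3.9 0.2 0 0 0; -1 0 0 0 0 0 0; -1 0 0 0 0 0 0"}}

```text
clock: 14.87
eef_pos: [609.9, 171.6, 94.2]
tool_rot: [3.14, 0.001, 1.687]
force: [-1.3, -0.6, -1.4]
width: 45.2
gripper_force: 62.1
```

Request:
{"api": "move_arm", "payload": {"targets": "-1 0 0 2.2 0 0 0; -1 0 0 2 0 0 0; -1 0 0 1 0 0 0; -1 0 0 0.3 0 0 0; -1 0 0 0 0 0 0"}}

```text
clock: 15.28
eef_pos: [607.1, 171.9, 38.8]
tool_rot: [-3.139, 0.0, 1.688]
force: [-0.3, -0.5, -0.7]
width: 45.7
gripper_force: 62.1
```

```bash
python3 -c "
from plan import *
im=snap('wrist','w5.png');plan([])"
```

```text
now [608.1 172.   39.7] [-180.     0.    96.7] t 15.3333 w 45.6 q [-0.49  0.87  0.29  1.71 -0.39  0.62  0.14]
end [608.1 172.   39.7] 96.7
```

View pics/w5.png

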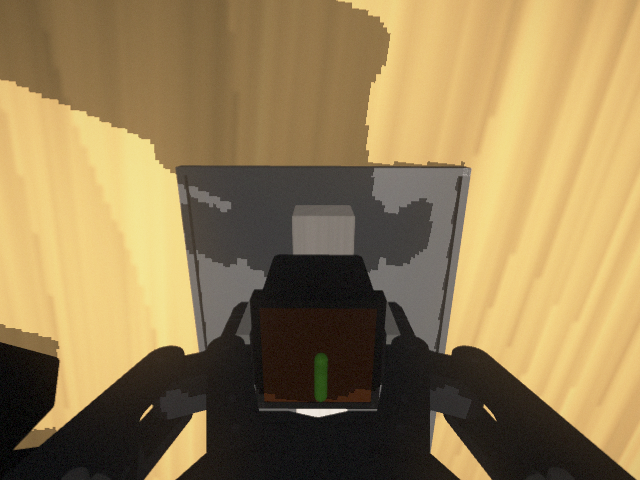

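Request:
{"api": "move_arm", "payload": {"targets": "-1 0 0.2 0.2 0 0 0; -1 0 0 0.1 0 0 0; -1 0 0 0 0 0 0; -1 0 0 0 0 0 0; 0.6 0 0 0 0 0 0"}}

```text
clock: 15.75
eef_pos: [610.7, 172.4, 36.8]
tool_rot: [3.141, -0.0, 1.688]
force: [-1.4, -0.9, -0.1]
width: 56.0
gripper_force: 0.0
```

Request:
{"api": "move_arm", "payload": {"targets": "0.6 0 0 0 0 0 0; 0.6 0 0 0 0 0 0; 0.6 0 0 0 0 0 0; 0.6 0 0 -1 0 0 0; 1 0 0 -3 0 0 0"}}

```text
clock: 16.17
eef_pos: [607.3, 171.7, 73.4]
tool_rot: [-3.134, 0.001, 1.688]
force: [-0.7, 0.2, -0.1]
width: 78.6
gripper_force: 0.0
```

Request:
{"api": "move_arm", "payload": {"targets": "1 0 0 -3.5 0 0 0; 1 0 0 -3 0 0 0; 1 0 0 0 0 0 0"}}

```text
clock: 16.42
eef_pos: [614.9, 172.8, 148.5]
tool_rot: [3.13, -0.002, 1.687]
force: [0.0, -0.1, 0.1]
width: 85.3
gripper_force: 0.0
```

```bash
sed -i 's/^pk=.*/pk=[(454,159,96.7),(426.5,77,82),(427.5,-8,105.3),(431.5,-86,75.8),(442.5,-165,87.8)]/; s/^sl=.*/sl=[(609,172),(617,102.5),(625,33),(633,-36.5),(641,-106)]/' plan.py; python3 -c "
from plan import *
im=snap('wrist','w6.png')
plan(pick(1)[:3])"
```

```text
now [613.2 172.7 145.7] [ 1.796e+02 -1.000e-01  9.670e+01] t 16.4667 w 85.4 q [-0.53  0.73  0.36  1.65 -0.33  0.81  0.09]
1 -1.2 -3.3 0.4 0 0 2.4; 1 -1.4 -3.2 0.4 0 0 2.5; 1 -1.5 -3.2 0.4 0 0 2.4; 1 -1.6 -3.1 0.5 0 0 2.5; 1 -1.8 -3 0.4 0 0 2.4
1 -1.8 -2.9 0.5 0 0 2.5; 1 0 0 0 0 0 0; 1 0 0 3.2 0 0 0; 1 0 0 3.1 0 0 0; 1 0 0 3.2 0 0 0
1 0 0 1.3 0 0 0
end [426.8  77.5  11.7] 82.0
```

View pics/w6.png

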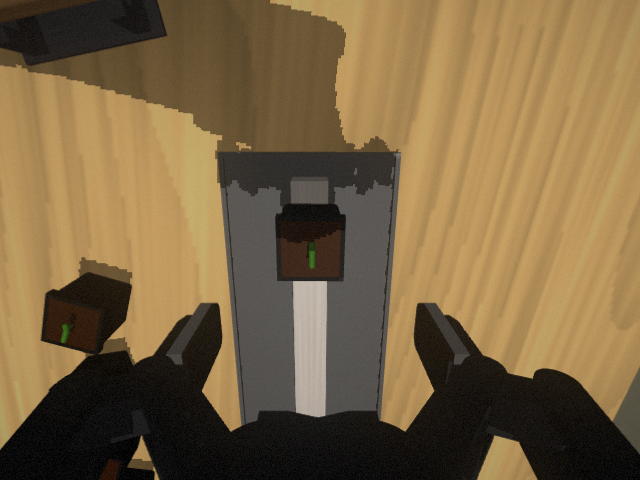

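Request:
{"api": "move_arm", "payload": {"targets": "1 -1.2 -3.1 0.4 0 0 2.4; 1 -1.4 -3.2 0.4 0 0 2.5; 1 -1.5 -3.2 0.4 0 0 2.4; 1 -1.6 -3.1 0.5 0 0 2.5; 1 -1.8 -3 0.4 0 0 2.4"}}

```text
clock: 16.88
eef_pos: [454.2, 91.8, 119.8]
tool_rot: [-3.14, 0.001, 1.473]
force: [-0.1, 0.1, 0.0]
width: 85.3
gripper_force: 0.0
```

Request:
{"api": "move_arm", "payload": {"targets": "1 -1.8 -2.9 0.5 0 0 2.5; 1 0 0 0 0 0 0; 1 0 0 0 0 0 0; 1 0 0 0 0 0 0; 1 0 0 0 0 0 0"}}

```text
clock: 17.3
eef_pos: [427.5, 77.8, 115.3]
tool_rot: [3.14, -0.0, 1.432]
force: [-0.4, 0.2, -0.2]
width: 85.6
gripper_force: 0.0
```

```bash
python3 -c "
from plan import *
plan(pick(1)[1:])"
```

```text
now [427.5  77.8 115.3] [179.9  -0.   82. ] t 17.3 w 85.6 q [-0.49  0.56  0.35  2.22 -0.45  0.43  0.09]
1 0 0 3 0 0 0; 1 0 0 3 0 0 0; 1 -0.1 -0.1 3 0 0 0; 1 0 0 1.3 0 0 0; 1 0 0 0.5 0 0 0
1 0 0 0 0 0 0; 1 0 0 0 0 0 0; -1 0 0 0 0 0 0; -1 0 0 0 0 0 0; -1 0 0 0 0 0 0
-1 0 0 0 0 0 0; -1 0 0 0 0 0 0; -1 0 0 0 0 0 0; -1 0 0 0 0 0 0; -1 0 0 0 0 0 0
-1 0 0 0 0 0 0
end [426.3  77.    7.3] 82.0
```

Request:
{"api": "move_arm", "payload": {"targets": "1 0 0 3 0 0 0; 1 0 0 3 0 0 0; 1 0 0 3 0 0 0; 1 0 0 1.2 0 0 0; 1 0 0 0.5 0 0 0"}}

```text
clock: 17.72
eef_pos: [425.8, 79.4, 20.8]
tool_rot: [-3.137, -0.004, 1.432]
force: [-0.2, 0.3, 0.6]
width: 85.3
gripper_force: 0.0
```

Request:
{"api": "move_arm", "payload": {"targets": "1 0 0 0 0 0 0; 0.3 0 0 0 0 0 0; 0.3 0 0 0 0 0 0; -1 0 0 0 0 0 0; -1 0 0 0 0 0 0"}}

```text
clock: 18.13
eef_pos: [426.0, 79.4, 23.8]
tool_rot: [-3.14, -0.006, 1.431]
force: [0.1, -0.3, 2.6]
width: 45.6
gripper_force: 59.5
```

Request:
{"api": "move_arm", "payload": {"targets": "-1 0 0 0 0 0 0; -1 0 0 0 0 0 0; -1 0 0 0 0 0 0; -1 0 0 0 0 0 0; -1 0 0 0 0 0 0"}}

```text
clock: 18.55
eef_pos: [426.0, 79.4, 23.8]
tool_rot: [-3.14, -0.006, 1.431]
force: [-0.3, 0.2, 4.6]
width: 45.6
gripper_force: 59.9
```

```bash
python3 -c "
from plan import *
e=read_state()['eef_pos']; pk[1]=(e[0],e[1],82)
plan(place(1))"
```

```text
now [426.   79.4  23.8] [-179.9   -0.3   82. ] t 18.55 w 45.6 q [-0.42  0.76  0.27  2.26 -0.93  0.24  0.55]
-1 0 0 1 0 0 0; -1 0 0 -3 0 0 0; -1 0 0 -3.1 0 0 0; -1 0 0 -3 0 0 0; -1 1 3.7 0.2 0 0 -2.9
-1 0.8 3.8 0.2 0 0 -2.9; -1 0.6 3.8 0.2 0 0 -2.9; -1 0.4 3.8 0.2 0 0 -3; -1 0.2 3.8 0.2 0 0 -2.9; -1 0 0 0 0 0 0
-1 0 0 0 0 0 0; -1 0 0 2.2 0 0 0; -1 0 0 2.3 0 0 0; -1 0 0 1.1 0 0 0; -1 0 0 0.3 0 0 0
-1 0 0 0 0 0 0; -1 0 0 0 0 0 0; -1 0 0 0 0 0 0
end [616.5 102.2  35.8] 96.6
```

Request:
{"api": "move_arm", "payload": {"targets": "-1 0 0 -1 0 0 0; -1 0 0 -2 0 0 0; -1 0 0 -2.6 0 0 0; -1 0 0 -2.5 0 0 0; -1 1 3.7 0.2 0 0 -2.9"}}

```text
clock: 18.97
eef_pos: [457.1, 83.1, 105.2]
tool_rot: [-3.132, -0.006, 1.48]
force: [0.2, 0.0, -0.9]
width: 45.6
gripper_force: 60.4
```

Request:
{"api": "move_arm", "payload": {"targets": "-1 0.8 3.8 0 0 0 -2.9; -1 0.6 3.8 0 0 0 -2.9; -1 0.4 3.8 0 0 0 -3; -1 0.2 3.8 0 0 0 -2.9; -1 0 0 0 0 0 0"}}

```text
clock: 19.38
eef_pos: [624.6, 102.5, 102.6]
tool_rot: [3.133, -0.003, 1.69]
force: [1.0, -0.4, -0.9]
width: 45.2
gripper_force: 60.5
```

Request:
{"api": "move_arm", "payload": {"targets": "-1 0 0 0 0 0 0; -1 0 0 0 0 0 0; -1 0 0 0 0 0 0"}}

```text
clock: 19.63
eef_pos: [614.3, 101.3, 101.3]
tool_rot: [-3.137, -0.005, 1.685]
force: [-1.0, -0.4, -1.3]
width: 45.6
gripper_force: 60.5
```

```bash
python3 -c "
from plan import *
im=snap('wrist','w7.png');plan([(617,102.5,53,96.6,-1,3)])"
```

```text
now [614.5 101.3 101.4] [-179.8   -0.3   96.5] t 19.6833 w 45.5 q [-0.53  0.82  0.56  1.71 -0.59  0.78  0.43]
-1 0 0.1 2.4 0 0 0; -1 0.1 0.2 2.4 0 0 -0.1; -1 0 0 0 0 0 0; -1 0 0 0 0 0 0; -1 0 0 0 0 0 0
end [617.3 102.7  53.4] 96.6
```

View pics/w7.png

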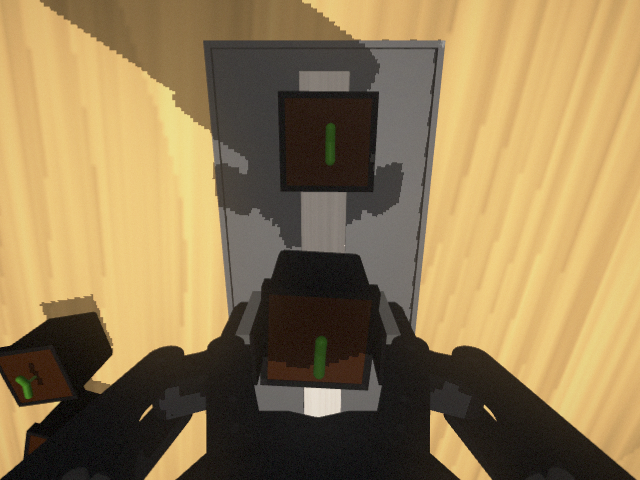

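Request:
{"api": "move_arm", "payload": {"targets": "-1 0.1 0.2 2.2 0 0 0; -1 0 0 1.5 0 0 0; -1 0 0 0.8 0 0 0; -1 0 0 0 0 0 0; -1 0 0 0.2 0 0 0"}}

```text
clock: 20.1
eef_pos: [617.6, 102.7, 54.8]
tool_rot: [-3.139, -0.005, 1.686]
force: [0.9, 0.6, -0.8]
width: 45.5
gripper_force: 60.6
```

Request:
{"api": "move_arm", "payload": {"targets": "-1 0 0 0 0 0 0; -1 0 0 0 0 0 0"}}

```text
clock: 20.27
eef_pos: [618.3, 102.9, 55.3]
tool_rot: [-3.141, -0.005, 1.686]
force: [0.9, 0.2, -0.6]
width: 45.4
gripper_force: 60.6
```

Request:
{"api": "move_arm", "payload": {"targets": "-1 0 0 0.2 0 0 0; -1 0 0 0.1 0 0 0; -1 0 0 0 0 0 0; -1 0 0 0 0 0 0; 0.6 0 0 0 0 0 0"}}

```text
clock: 20.68
eef_pos: [618.0, 103.0, 51.6]
tool_rot: [-3.14, -0.005, 1.686]
force: [-0.6, 0.2, -1.2]
width: 56.7
gripper_force: 0.0
```

Request:
{"api": "move_arm", "payload": {"targets": "0.6 0 0 0 0 0 0; 0.6 0 0 0 0 0 0; 0.6 0 0 0 0 0 0; 0.6 0 0 -1 0 0 0; 1 0 0 -3 0 0 0"}}

```text
clock: 21.1
eef_pos: [614.7, 102.8, 88.5]
tool_rot: [-3.132, -0.005, 1.686]
force: [0.2, 0.9, -0.1]
width: 78.6
gripper_force: 0.0
```

Request:
{"api": "move_arm", "payload": {"targets": "1 0 0 -3 0 0 0; 1 0 0 -2 0 0 0; 1 0 0 0 0 0 0; 1 0 0 0 0 0 0; 1 0 0 0 0 0 0"}}

```text
clock: 21.52
eef_pos: [617.4, 102.8, 141.2]
tool_rot: [-3.139, -0.005, 1.686]
force: [-0.8, -1.6, 0.7]
width: 85.6
gripper_force: 0.0
```

```bash
python3 -c "
from plan import *
plan(pick(2)[:1])"
```

```text
now [617.4 102.8 141.2] [-179.8   -0.3   96.6] t 21.5167 w 85.6 q [-0.55  0.78  0.6   1.68 -0.55  0.86  0.4 ]
1 -1.5 -3.4 0.4 0 0 -1.4; 1 -1.4 -3.4 0.3 0 0 -1.5; 1 -1.3 -3.4 0.4 0 0 -1.4; 1 -1.2 -3.4 0.3 0 0 -1.5; 1 -1.1 -3.5 0.4 0 0 -1.4
1 -1 -3.5 0.3 0 0 -1.5; 1 0 0 0 0 0 0
end [427.7  -7.6 120.2] 105.3
```

Request:
{"api": "move_arm", "payload": {"targets": "1 -1.5 -3.4 0.4 0 0 -1.4; 1 -1.4 -3.4 0.3 0 0 -1.5; 1 -1.3 -3.4 0.4 0 0 -1.4; 1 -1.2 -3.4 0.3 0 0 -1.5; 1 -1.1 -3.5 0.4 0 0 -1.4"}}

```text
clock: 21.93
eef_pos: [457.4, 9.8, 122.5]
tool_rot: [-3.138, -0.005, 1.814]
force: [0.3, -0.3, -0.1]
width: 85.3
gripper_force: 0.0
```

Request:
{"api": "move_arm", "payload": {"targets": "1 -1 -3.5 0.3 0 0 -1.5; 1 0 0 0 0 0 0; 1 0 0 0 0 0 0; 1 0 0 0 0 0 0; 1 0 0 0 0 0 0"}}

```text
clock: 22.35
eef_pos: [429.4, -7.3, 120.1]
tool_rot: [-3.141, -0.005, 1.839]
force: [-0.0, -0.1, -0.4]
width: 85.6
gripper_force: 0.0
```

```bash
python3 -c "
from plan import *
plan(pick(2)[1:2])"
```

```text
now [429.4  -7.3 120.1] [-180.    -0.3  105.4] t 22.35 w 85.6 q [-0.37  0.57  0.47  2.22 -0.58  0.47  0.83]
1 0 -0.1 3.2 0 0 0; 1 0 -0.1 3.2 0 0 0; 1 0 0 3.1 0 0 0.1
end [427.5  -7.8  25.1] 105.3
```

Request:
{"api": "move_arm", "payload": {"targets": "1 0 0 3.2 0 0 0; 1 0 0 3.2 0 0 0; 1 0 0 2.2 0 0 0; 1 0 0 1 0 0 0; 1 0 0 0.7 0 0 0"}}

```text
clock: 22.77
eef_pos: [428.3, -6.6, 15.4]
tool_rot: [-3.139, -0.006, 1.839]
force: [0.5, -0.7, 1.0]
width: 85.5
gripper_force: 0.0
```

Request:
{"api": "move_arm", "payload": {"targets": "1 0 0 0.6 0 0 0; 0.3 0 0 0 0 0 0; 0.3 0 0 0 0 0 0; -1 0 0 0 0 0 0; -1 0 0 0 0 0 0"}}

```text
clock: 23.18
eef_pos: [429.0, -6.9, 12.4]
tool_rot: [-3.141, -0.006, 1.837]
force: [0.1, -0.4, -0.4]
width: 45.5
gripper_force: 61.2
```

Request:
{"api": "move_arm", "payload": {"targets": "-1 0 0 0 0 0 0; -1 0 0 0 0 0 0; -1 0 0 0 0 0 0; -1 0 0 0 0 0 0"}}

```text
clock: 23.52
eef_pos: [428.9, -7.1, 12.3]
tool_rot: [-3.14, -0.006, 1.838]
force: [-0.4, 1.1, 5.0]
width: 45.2
gripper_force: 61.5
```

```bash
python3 -c "
from plan import *
e=read_state()['eef_pos']
plan([(e[0],e[1],e[2]+75,105.3,-1,0),(*sl[2],e[2]+75,96.6,-1,4)])"
```

```text
now [428.9  -7.1  12.3] [-179.9   -0.3  105.3] t 23.5167 w 45.2 q [-0.24  0.79  0.29  2.27 -1.1   0.23  1.32]
-1 0 0 -3.8 0 0 0; -1 0 0 -3.7 0 0 0; -1 -0.2 3.3 0 0 0 1.4; -1 -0.1 3.3 0 0 0 1.5; -1 -0.1 3.4 0 0 0 1.4
-1 0 3.3 0 0 0 1.5; -1 0.1 3.4 0 0 0 1.4; -1 0.3 3.3 0 0 0 1.5; -1 0 0 0 0 0 0; -1 0 0 0 0 0 0
-1 0 0 0 0 0 0; -1 0 0 0 0 0 0
end [625.   33.4  87.3] 96.6
```

Request:
{"api": "move_arm", "payload": {"targets": "-1 0 0 -1 0 0 0; -1 0 0 -3 0 0 0; -1 0 0 -3.5 0 0 0; -1 -0.2 3.3 0 0 0 1.4; -1 -0.1 3.3 0 0 0 1.5"}}

```text
clock: 23.93
eef_pos: [493.7, 6.2, 89.0]
tool_rot: [-3.141, -0.005, 1.784]
force: [0.3, 1.5, -1.5]
width: 45.4
gripper_force: 61.5
```

Request:
{"api": "move_arm", "payload": {"targets": "-1 -0.1 3.4 0 0 0 1.4; -1 0 3.3 0 0 0 1.5; -1 0.1 3.4 0 0 0 1.4; -1 0.3 3.3 0 0 0 1.5; -1 0 0 0 0 0 0"}}

```text
clock: 24.35
eef_pos: [631.3, 35.6, 86.0]
tool_rot: [3.138, -0.004, 1.69]
force: [0.8, 0.4, -0.0]
width: 45.1
gripper_force: 61.7
```

Request:
{"api": "move_arm", "payload": {"targets": "-1 0 0 0 0 0 0; -1 0 0 0 0 0 0; -1 0 0 0 0 0 0"}}

```text
clock: 24.6
eef_pos: [623.2, 32.5, 86.1]
tool_rot: [-3.136, -0.006, 1.685]
force: [-0.3, 0.5, 0.1]
width: 45.5
gripper_force: 61.7
```

```bash
python3 -c "
from plan import *
plan([(*sl[2],41.5,96.6,-1,2)])"
```

```text
now [623.2  32.5  86.1] [-179.7   -0.3   96.5] t 24.6 w 45.5 q [-0.51  0.91  0.74  1.72 -0.79  0.85  0.71]
-1 0 0.1 2.2 0 0 0; -1 0 0.1 2.3 0 0 -0.1; -1 0 0 0 0 0 0; -1 0 0 0 0 0 0
end [625.2  32.7  41.1] 96.6
```

Request:
{"api": "move_arm", "payload": {"targets": "-1 0 0.1 2 0 0 0; -1 0 0 1.5 0 0 0; -1 0 0 0.7 0 0 0; -1 0 0 0 0 0 0; -1 0 0 0 0 0 0"}}

```text
clock: 25.02
eef_pos: [625.0, 33.0, 44.1]
tool_rot: [-3.137, -0.005, 1.685]
force: [0.3, -0.2, -0.9]
width: 45.3
gripper_force: 61.7
```

Request:
{"api": "move_arm", "payload": {"targets": "-1 0 0 0.2 0 0 0; -1 0 0 0 0 0 0; -1 0 0 0 0 0 0"}}

```text
clock: 25.27
eef_pos: [625.9, 33.3, 42.9]
tool_rot: [-3.139, -0.005, 1.686]
force: [0.9, -0.2, 0.1]
width: 45.4
gripper_force: 61.7
```

Request:
{"api": "move_arm", "payload": {"targets": "-1 0 0 0.2 0 0 0; -1 0 0 0 0 0 0; -1 0 0 0 0 0 0; 0.6 0 0 0 0 0 0; 0.6 0 0 0 0 0 0"}}

```text
clock: 25.68
eef_pos: [625.7, 33.3, 40.5]
tool_rot: [-3.139, -0.005, 1.686]
force: [-0.8, 0.0, 0.4]
width: 67.4
gripper_force: 0.0
```

Request:
{"api": "move_arm", "payload": {"targets": "0.6 0 0 0 0 0 0; 0.6 0 0 0 0 0 0; 0.6 0 0 -1 0 0 0; 1 0 0 -3 0 0 0; 1 0 0 -3 0 0 0"}}

```text
clock: 26.1
eef_pos: [624.8, 32.9, 110.7]
tool_rot: [-3.135, -0.005, 1.686]
force: [0.6, 0.8, 0.6]
width: 85.5
gripper_force: 0.0
```

Request:
{"api": "move_arm", "payload": {"targets": "1 0 0 -2.5 0 0 0; 1 0 0 0 0 0 0; 1 0 0 0 0 0 0; 1 0 0 0 0 0 0"}}

```text
clock: 26.43
eef_pos: [625.6, 33.2, 135.3]
tool_rot: [-3.138, -0.006, 1.686]
force: [-0.5, 0.1, 0.7]
width: 85.3
gripper_force: 0.0
```

```bash
python3 -c "
from plan import *
im=snap('wrist','w8.png');c=cal(im);print(w2p(c,[*pk[3][:2],50]))
plan(pick(3)[:1])"
```

```text
[ 63.0955776  358.93442585]
now [625.2  33.3 134.6] [-179.7   -0.3   96.6] t 26.4833 w 85.2 q [-0.54  0.85  0.79  1.69 -0.74  0.94  0.67]
1 -1.6 -3.4 0.2 0 0 3.5; 1 -1.8 -3.3 0.3 0 0 3.5; 1 -2 -3.2 0.2 0 0 3.5; 1 -2.2 -3.1 0.3 0 0 3.4; 1 -2.4 -3 0.2 0 0 3.5
1 -2.6 -2.8 0.3 0 0 3.4; 1 0 0 0 0 0 0
end [431.5 -86.2 119.6] 75.8
```

View pics/w8.png

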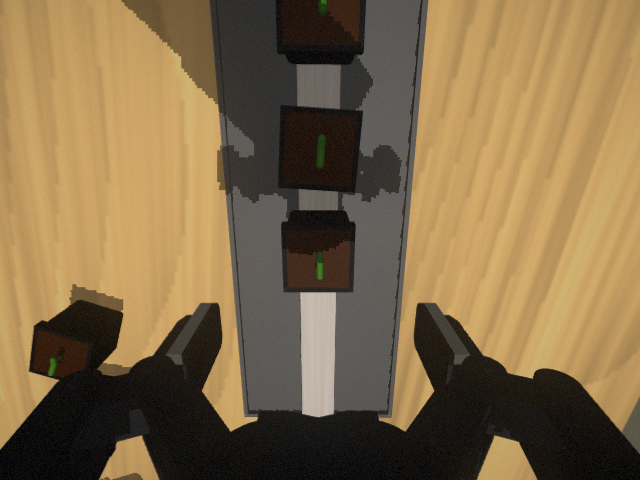

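Request:
{"api": "move_arm", "payload": {"targets": "1 -1.6 -3.4 0.2 0 0 3.5; 1 -1.8 -3.3 0.3 0 0 3.5; 1 -2 -3.2 0.2 0 0 3.5; 1 -2.2 -3.1 0.3 0 0 3.4; 1 -2.4 -3 0.2 0 0 3.5"}}

```text
clock: 26.9
eef_pos: [462.1, -66.5, 122.5]
tool_rot: [-3.135, -0.003, 1.38]
force: [0.9, -0.4, 0.0]
width: 85.5
gripper_force: 0.0
```

Request:
{"api": "move_arm", "payload": {"targets": "1 -2.6 -2.8 0.3 0 0 3.4; 1 0 0 0 0 0 0; 1 0 0 0 0 0 0; 1 0 0 0 0 0 0; 1 0 0 0 0 0 0"}}

```text
clock: 27.32
eef_pos: [433.5, -85.9, 120.2]
tool_rot: [-3.137, -0.004, 1.325]
force: [0.2, -0.0, 0.6]
width: 85.6
gripper_force: 0.0
```

```bash
python3 -c "
from plan import *
plan(pick(3)[1:2])"
```

```text
now [433.5 -85.9 120.2] [-179.7   -0.2   75.9] t 27.3167 w 85.6 q [-0.4   0.69  0.82  2.19 -0.89  0.65  0.83]
1 0 -0.1 3.2 0 0 0; 1 0 0 3.2 0 0 0.1; 1 -0.1 -0.1 3.1 0 0 0
end [431.3 -86.4  25.2] 75.8
```

Request:
{"api": "move_arm", "payload": {"targets": "1 0 0 3.2 0 0 0; 1 0 0 3.2 0 0 0; 1 0 0 2.2 0 0 0; 1 0 0 1 0 0 0; 1 0 0 0.7 0 0 0"}}

```text
clock: 27.73
eef_pos: [432.5, -84.9, 15.8]
tool_rot: [-3.135, -0.005, 1.325]
force: [-0.0, -0.3, -0.4]
width: 85.0
gripper_force: 0.0
```

Request:
{"api": "move_arm", "payload": {"targets": "1 0 0 0.6 0 0 0; 0.3 0 0 0 0 0 0; 0.3 0 0 0 0 0 0; -1 0 0 0 0 0 0; -1 0 0 0 0 0 0"}}

```text
clock: 28.15
eef_pos: [432.3, -85.7, 11.9]
tool_rot: [-3.137, -0.004, 1.324]
force: [-0.1, -0.3, -0.4]
width: 45.3
gripper_force: 61.2
```

Request:
{"api": "move_arm", "payload": {"targets": "-1 0 0 0 0 0 0; -1 0 0 0 0 0 0; -1 0 0 0 0 0 0; -1 0 0 0 0 0 0"}}

```text
clock: 28.48
eef_pos: [432.3, -85.8, 11.9]
tool_rot: [-3.138, -0.004, 1.323]
force: [-0.1, 1.1, 4.7]
width: 45.5
gripper_force: 61.4
```

```bash
python3 -c "
from plan import *
e=read_state()['eef_pos']
plan([(e[0],e[1],e[2]+75,75.8,-1,0),(*sl[3],e[2]+75,96.6,-1,4)])"
```

```text
now [432.3 -85.8  11.9] [-179.8   -0.2   75.8] t 28.4833 w 45.5 q [-0.09  0.8   0.34  2.24 -1.08  0.28  0.97]
-1 0 0 -3.8 0 0 0; -1 0 0 -3.7 0 0 0; -1 1.6 3 0 0 0 -3.5; -1 1.4 3.1 0 0 0 -3.5; -1 1.2 3.2 0 0 0 -3.4
-1 1.1 3.3 0 0 0 -3.5; -1 0.8 3.4 0 0 0 -3.4; -1 0.7 3.4 0 0 0 -3.5; -1 0 0 0 0 0 0; -1 0 0 0 0 0 0
-1 0 0 0 0 0 0; -1 0 0 0 0 0 0
end [632.9 -36.3  86.9] 96.6
```

Request:
{"api": "move_arm", "payload": {"targets": "-1 0 0 -1 0 0 0; -1 0 0 -3 0 0 0; -1 0 0 -3.5 0 0 0; -1 1.6 3 0 0 0 -3.5; -1 1.4 3.1 0 0 0 -3.5"}}

```text
clock: 28.9
eef_pos: [498.4, -70.6, 88.4]
tool_rot: [-3.139, -0.004, 1.445]
force: [1.6, -0.1, -1.0]
width: 45.4
gripper_force: 61.7
```

Request:
{"api": "move_arm", "payload": {"targets": "-1 1.2 3.2 0 0 0 -3.4; -1 1.1 3.3 0 0 0 -3.5; -1 0.8 3.4 0 0 0 -3.4; -1 0.7 3.4 0 0 0 -3.5; -1 0 0 0 0 0 0"}}

```text
clock: 29.32
eef_pos: [639.8, -33.4, 85.8]
tool_rot: [3.137, -0.005, 1.695]
force: [1.7, 1.2, -0.8]
width: 45.0
gripper_force: 61.8
```

Request:
{"api": "move_arm", "payload": {"targets": "-1 0 0 0 0 0 0; -1 0 0 0 0 0 0; -1 0 0 2 0 0 0; -1 0 0 1.5 0 0 0; -1 0 0 0.5 0 0 0"}}

```text
clock: 29.73
eef_pos: [629.6, -36.5, 43.5]
tool_rot: [-3.133, -0.007, 1.684]
force: [-0.6, 0.3, -1.8]
width: 45.5
gripper_force: 61.8
```

Request:
{"api": "move_arm", "payload": {"targets": "-1 0 0 0 0 0 0; -1 0 0 0 0 0 0; -1 0 0 0 0 0 0"}}

```text
clock: 29.98
eef_pos: [632.8, -37.1, 46.6]
tool_rot: [-3.139, -0.005, 1.685]
force: [0.2, -0.4, -1.4]
width: 45.1
gripper_force: 61.8
```

```bash
python3 -c "
from plan import *
plan([(*sl[3],40.3,96.6,-1,2)])"
```

```text
now [632.8 -37.1  46.6] [-179.9   -0.3   96.6] t 29.9833 w 45.1 q [-0.32  0.93  0.58  1.7  -0.72  0.74  0.75]
-1 0.1 0 0.6 0 0 0; -1 0 0 0 0 0 0; -1 0 0 0 0 0 0
end [632.7 -36.1  40.6] 96.6
```

Request:
{"api": "move_arm", "payload": {"targets": "-1 0 0 0.3 0 0 0; -1 0 0 0.2 0 0 0; -1 0 0 0.1 0 0 0; -1 0 0 0 0 0 0; -1 0 0 0 0 0 0"}}

```text
clock: 30.4
eef_pos: [632.6, -36.7, 40.1]
tool_rot: [-3.138, -0.005, 1.686]
force: [1.5, -0.3, -0.5]
width: 45.6
gripper_force: 62.1
```

Request:
{"api": "move_arm", "payload": {"targets": "0.6 0 0 0 0 0 0; 0.6 0 0 0 0 0 0; 0.6 0 0 0 0 0 0; 0.6 0 0 0 0 0 0; 0.6 0 0 -1 0 0 0"}}

```text
clock: 30.82
eef_pos: [631.2, -36.3, 48.7]
tool_rot: [-3.135, -0.006, 1.686]
force: [0.3, 0.7, -0.8]
width: 68.5
gripper_force: 0.0
```

Request:
{"api": "move_arm", "payload": {"targets": "1 0 0 -3 0 0 0; 1 0 0 -3 0 0 0; 1 0 0 -2.5 0 0 0; 1 0 0 0 0 0 0; 1 0 0 0 0 0 0"}}

```text
clock: 31.23
eef_pos: [634.1, -37.4, 137.3]
tool_rot: [3.141, -0.005, 1.686]
force: [-1.6, 0.3, 0.5]
width: 85.8
gripper_force: 0.0
```

```bash
python3 -c "
from plan import *
plan(pick(4)[:1])"
```

```text
now [634.1 -37.4 137.3] [180.   -0.3  96.6] t 31.2333 w 85.8 q [-0.36  0.81  0.67  1.66 -0.63  0.89  0.68]
1 -1.7 -3.4 0.3 0 0 1.5; 1 -1.8 -3.4 0.3 0 0 1.5; 1 -1.9 -3.3 0.3 0 0 1.4; 1 -2 -3.3 0.3 0 0 1.5; 1 -2.1 -3.2 0.3 0 0 1.4
1 -2.3 -3.2 0.2 0 0 1.5; 1 0 0 0 0 0 0
end [ 442.  -165.4  120.3] 87.8
```

Request:
{"api": "move_arm", "payload": {"targets": "1 -1.7 -3.4 0.3 0 0 1.5; 1 -1.8 -3.4 0.3 0 0 1.5; 1 -1.9 -3.3 0.3 0 0 1.4; 1 -2 -3.3 0.3 0 0 1.5; 1 -2.1 -3.2 0.3 0 0 1.4"}}

```text
clock: 31.65
eef_pos: [470.5, -142.5, 119.3]
tool_rot: [-3.136, -0.005, 1.558]
force: [0.2, 0.1, 0.5]
width: 85.4
gripper_force: 0.0
```

Request:
{"api": "move_arm", "payload": {"targets": "1 -2.3 -3.2 0.2 0 0 1.5; 1 0 0 0 0 0 0; 1 0 0 0 0 0 0; 1 0 0 0 0 0 0; 1 0 0 0 0 0 0"}}

```text
clock: 32.07
eef_pos: [441.7, -164.2, 117.8]
tool_rot: [-3.138, -0.005, 1.535]
force: [0.9, 0.5, 0.4]
width: 85.2
gripper_force: 0.0
```

```bash
python3 -c "
from plan import *
plan(pick(4)[1:2])"
```

```text
now [ 441.7 -164.2  117.8] [-179.8   -0.3   87.9] t 32.0667 w 85.2 q [-0.12  0.65  0.64  2.12 -0.71  0.6   0.99]
1 0 0 3.1 0 0 0; 1 0 0 3.1 0 0 0.1; 1 -0.1 0.1 3.1 0 0 0
end [ 442.7 -165.2   24.8] 87.8
```

Request:
{"api": "move_arm", "payload": {"targets": "1 0 0 3.2 0 0 0; 1 0 0 3.2 0 0 0; 1 0 0 2.2 0 0 0; 1 0 0 1 0 0 0; 1 0 0 0.5 0 0 0"}}

```text
clock: 32.48
eef_pos: [440.5, -163.2, 15.1]
tool_rot: [-3.135, -0.006, 1.535]
force: [0.1, 0.5, 0.2]
width: 85.4
gripper_force: 0.0
```

Request:
{"api": "move_arm", "payload": {"targets": "1 0 0 0.5 0 0 0; 0.3 0 0 0 0 0 0; 0.3 0 0 0 0 0 0; -1 0 0 0 0 0 0; -1 0 0 0 0 0 0"}}

```text
clock: 32.9
eef_pos: [441.1, -164.7, 13.1]
tool_rot: [-3.139, -0.004, 1.533]
force: [0.3, 0.7, 0.4]
width: 45.3
gripper_force: 61.0
```

Request:
{"api": "move_arm", "payload": {"targets": "-1 0 0 0 0 0 0; -1 0 0 0 0 0 0; -1 0 0 0 0 0 0; -1 0 0 0 0 0 0"}}

```text
clock: 33.23
eef_pos: [441.0, -164.7, 13.1]
tool_rot: [-3.139, -0.004, 1.532]
force: [-0.3, 1.2, 6.1]
width: 45.5
gripper_force: 61.4
```

```bash
python3 -c "
from plan import *
e=read_state()['eef_pos']
plan([(e[0],e[1],e[2]+75,87.8,-1,0),(*sl[4],e[2]+75,96.6,-1,4)])"
```

```text
now [ 441.  -164.7   13.1] [-179.9   -0.2   87.8] t 33.2333 w 45.5 q [ 0.06  0.81  0.37  2.16 -0.93  0.33  1.18]
-1 0 0 -3.8 0 0 0; -1 0 0 -3.7 0 0 0; -1 1.1 3.3 0 0 0 -1.5; -1 1 3.3 0 0 0 -1.5; -1 0.9 3.3 0 0 0 -1.4
-1 0.9 3.4 0 0 0 -1.5; -1 0.8 3.4 0 0 0 -1.4; -1 0.6 3.4 0 0 0 -1.5; -1 0 0 0 0 0 0; -1 0 0 0 0 0 0
-1 0 0 0 0 0 0; -1 0 0 0 0 0 0
end [ 640.8 -106.4   88.1] 96.6
```

Contact height should be about 41.

Request:
{"api": "move_arm", "payload": {"targets": "-1 0 0 -1 0 0 0; -1 0 0 -3 0 0 0; -1 0 0 -3.5 0 0 0; -1 1.1 3.3 0 0 0 -1.5; -1 1 3.3 0 0 0 -1.5"}}

```text
clock: 33.65
eef_pos: [507.9, -146.4, 89.7]
tool_rot: [-3.141, -0.003, 1.583]
force: [1.2, -0.2, -1.3]
width: 45.5
gripper_force: 61.5
```

Request:
{"api": "move_arm", "payload": {"targets": "-1 0.9 3.3 0 0 0 -1.4; -1 0.9 3.4 0 0 0 -1.5; -1 0.8 3.4 0 0 0 -1.4; -1 0.6 3.4 0 0 0 -1.5; -1 0 0 0 0 0 0"}}

```text
clock: 34.07
eef_pos: [647.8, -102.1, 86.7]
tool_rot: [3.137, -0.005, 1.695]
force: [1.9, 0.5, -2.0]
width: 45.5
gripper_force: 61.6
```

Request:
{"api": "move_arm", "payload": {"targets": "-1 0 0 0 0 0 0; -1 0 0 0 0 0 0; -1 0 0 2 0 0 0; -1 0 0 1.5 0 0 0; -1 0 0 0.5 0 0 0"}}

```text
clock: 34.48
eef_pos: [637.4, -106.3, 44.3]
tool_rot: [-3.134, -0.007, 1.684]
force: [-0.1, 0.7, -2.0]
width: 45.5
gripper_force: 61.6
```

Request:
{"api": "move_arm", "payload": {"targets": "-1 0 0 0 0 0 0; -1 0 0 0 0 0 0; -1 0 0 0 0 0 0"}}

```text
clock: 34.73
eef_pos: [640.5, -107.0, 47.3]
tool_rot: [-3.139, -0.005, 1.685]
force: [-0.1, -0.6, -1.0]
width: 45.1
gripper_force: 61.6
```

```bash
python3 -c "
from plan import *
plan([(*sl[4],41.4,96.6,-1,2)])"
```

```text
now [ 640.5 -107.    47.3] [-179.9   -0.3   96.6] t 34.7333 w 45.1 q [-0.21  0.94  0.59  1.66 -0.71  0.77  0.84]
-1 0.1 0.1 0.6 0 0 0; -1 0 0 0 0 0 0; -1 0 0 0 0 0 0
end [ 641.4 -105.9   41.3] 96.6
```

Request:
{"api": "move_arm", "payload": {"targets": "-1 0 0 0.3 0 0 0; -1 0 0 0.2 0 0 0; -1 0 0 0.1 0 0 0; -1 0 0 0 0 0 0; -1 0 0 0 0 0 0"}}

```text
clock: 35.15
eef_pos: [640.4, -106.4, 41.2]
tool_rot: [-3.139, -0.005, 1.686]
force: [-2.0, 0.9, 3.2]
width: 45.1
gripper_force: 61.8
```

Request:
{"api": "move_arm", "payload": {"targets": "0.6 0 0 0 0 0 0; 0.6 0 0 0 0 0 0; 0.6 0 0 0 0 0 0; 0.6 0 0 0 0 0 0; 0.6 0 0 -1 0 0 0"}}

```text
clock: 35.57
eef_pos: [638.9, -106.0, 49.1]
tool_rot: [-3.135, -0.006, 1.686]
force: [-0.3, 0.9, -0.3]
width: 68.8
gripper_force: 0.0
```

Request:
{"api": "move_arm", "payload": {"targets": "1 0 0 -3 0 0 0; 1 0 0 -3 0 0 0; 1 0 0 -3.5 0 0 0; 1 0 0 0 0 0 0; 1 0 0 0 0 0 0"}}

```text
clock: 35.98
eef_pos: [642.2, -107.6, 148.8]
tool_rot: [3.14, -0.004, 1.686]
force: [0.2, -0.0, -0.7]
width: 85.4
gripper_force: 0.0
```

```bash
python3 -c "
from plan import *
a=snap('top')['color'][:,:,::-1]; b=snap('scene')['color'][:,:,::-1]
a=cv2.resize(a[140:320,130:490],(800,400)); b=cv2.resize(b[160:420,220:500],(215,200)); 
b=snap('scene')['color'][:,:,::-1][220:420,220:500]
o=np.zeros((600,800,3),np.uint8); o[:400]=a; o[400:,:280]=b
o=(255*(o/255.)**.6).astype(np.uint8)
cv2.imwrite('pics/t9.png',o)
plan([(500,-250,170,60,.5,0),(442,-331,150,-56,.2,3)])"
```

```text
now [ 639.9 -106.4  144.8] [-179.7   -0.4   96.6] t 36.1333 w 85.5 q [-0.25  0.83  0.68  1.61 -0.62  0.94  0.77]
0.5 -2.1 -2.6 -0.4 0 0 6.1; 0.5 -2.4 -2.4 -0.4 0 0 6.1; 0.5 -2.6 -2.1 -0.4 0 0 6.1; 0.5 -2.8 -1.8 -0.4 0 0 6.1; 0.5 -3 -1.5 -0.5 0 0 6.1
0.5 -3.1 -1.1 -0.4 0 0 6.1; 0.2 -0.6 -0.1 0.1 0 0 6.8; 0.2 -0.6 0 0.1 0 0 6.8; 0.2 -0.6 0.1 0.1 0 0 6.8; 0.2 -0.6 0.2 0.1 0 0 6.8
0.2 -0.5 0.2 0.1 0 0 6.8; 0.2 -0.5 0.3 0.1 0 0 6.8; 0.2 -0.5 0.3 0.1 0 0 6.8; 0.2 -0.4 0.4 0.1 0 0 6.8; 0.2 -0.4 0.4 0.1 0 0 6.8
0.2 -0.3 0.5 0.1 0 0 6.9; 0.2 -0.3 0.5 0.1 0 0 6.8; 0.2 -0.2 0.6 0.1 0 0 6.9; 0.2 -0.1 0.6 0.2 0 0 6.8; 0.2 -0.1 0.6 0.1 0 0 6.9
0.2 0 0.6 0.2 0 0 6.8; 0.2 0.1 0.5 0.1 0 0 6.9; 0.2 0.1 0.6 0.2 0 0 6.8; 0.2 0 0 0 0 0 0; 0.2 0 0 0 0 0 0
0.2 0 0 0 0 0 0
end [ 441.8 -331.3  149.8] -56.0
```

View pics/t9.png

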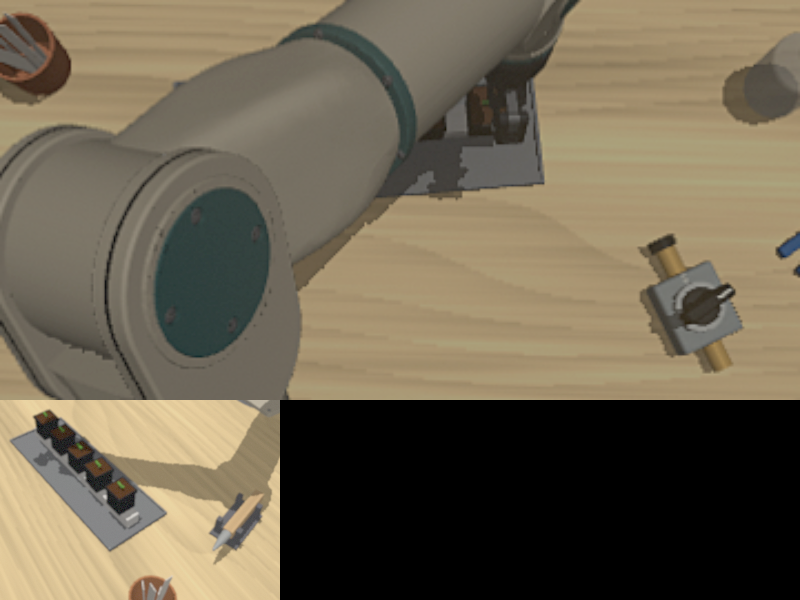

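```bash
python3 -c "
from h import *
b=snap('scene')['color'][:,:,::-1]
a=cv2.imread('pics/wt3.png')[:320,480:]
b=cv2.resize(b[300:380,420:500],(480,480),interpolation=cv2.INTER_CUBIC)
o=np.zeros((480,800,3),np.uint8); o[:,:480]=b; o[:320,480:]=a
cv2.imwrite('pics/s10.png',o)"
```

```text
(no output)
```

View pics/s10.png

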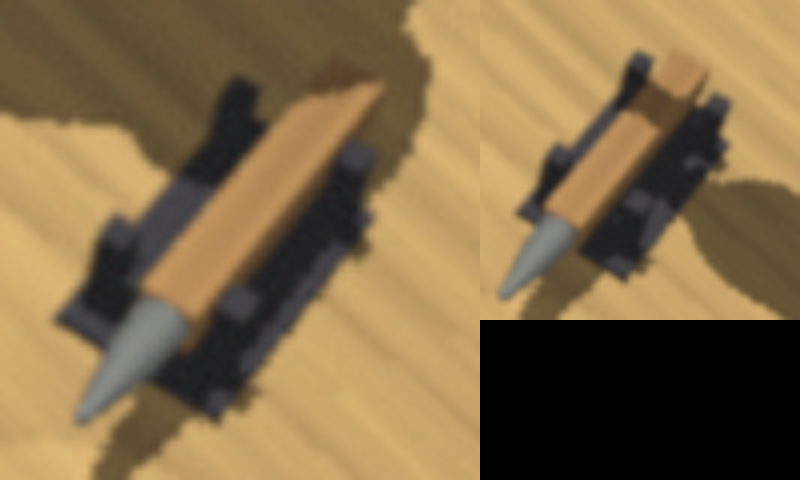

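```bash
python3 -c "
from h import *
import pickle
c=pickle.load(open('cal.pkl','rb'))['scene']
r=np.radians(17.5); C=np.array([425,316]); M=np.array([[np.cos(r),np.sin(r)],[-np.sin(r),np.cos(r)]])
def f(n,k,x,y,z): print(n,(M@(p2w(c,420+x/k,300+y/k,z)[:2]-C)).round(1))
f('tip now',6,80,420,36); f('shL',6,143,288,46); f('shR',6,190,312,46); f('bluntR',6,382,85,46); f('bluntL',6,305,92,46)
f('tip was',4,20,297,36); f('shL was',4,65,208,46); f('shR was',4,97,222,46); f('bluntL',4,190,50,46); f('bluntR',4,228,72,46)
"
```

```text
tip now [108.4   8.7]
shL [60.3  0.7]
shR [58.8 16.1]
bluntR [-67.8  18.1]
bluntL [-47.7   0.3]
tip was [126.2   2.2]
shL was [77.8 -5.1]
shR was [74.9  9.9]
bluntL [-50.2  -8.3]
bluntR [-49.4  12.8]
```

```bash
python3 -c "
from plan import *
plan([(411,312.5,130,17.5,.2,4)])"
```

```text
now [ 639.8 -106.4  144.5] [-179.7   -0.4   96.6] t 36.1833 w 85.6 q [-0.25  0.83  0.68  1.61 -0.62  0.94  0.77]
0.2 3.4 -1.4 0.1 0 0 6.1; 0.2 3.2 -1.7 0.1 0 0 6.1; 0.2 3 -2.1 0.1 0 0 6.1; 0.2 2.8 -2.4 0.1 0 0 6.1; 0.2 2.5 -2.7 0.1 0 0 6.1
0.2 2.2 -2.9 0.1 0 0 6.1; 0.2 1.9 -3.1 0.1 0 0 6.1; 0.2 1.6 -3.3 0.1 0 0 6.1; 0.2 1.2 -3.5 0.1 0 0 6.1; 0.2 0.9 -3.6 0.1 0 0 6.1
0.2 0.5 -3.7 0.1 0 0 6; 0.2 0.1 -3.7 0.2 0 0 6.1; 0.2 -0.4 -3.6 0.1 0 0 6; 0.2 0 0 0 0 0 0; 0.2 0 0 0 0 0 0
0.2 0 0 0 0 0 0; 0.2 0 0 0 0 0 0
end [410.6 312.4 130.5] 17.5
```

Request:
{"api": "move_arm", "payload": {"targets": "0.2 3.4 -1.4 0.1 0 0 6.1; 0.2 3.2 -1.7 0.1 0 0 6.1; 0.2 3 -2.1 0.1 0 0 6.1; 0.2 2.8 -2.4 0.1 0 0 6.1; 0.2 2.5 -2.7 0.1 0 0 6.1"}}

```text
clock: 36.6
eef_pos: [550.0, 54.6, 140.6]
tool_rot: [-3.134, -0.002, 1.148]
force: [0.7, 1.2, -0.4]
width: 51.0
gripper_force: 0.0
```

Request:
{"api": "move_arm", "payload": {"targets": "0.2 2.2 -2.9 0.1 0 0 6.1; 0.2 1.9 -3.1 0.1 0 0 6.1; 0.2 1.6 -3.3 0.1 0 0 6.1; 0.2 1.2 -3.5 0.1 0 0 6.1; 0.2 0.9 -3.6 0.1 0 0 6.1"}}

```text
clock: 37.02
eef_pos: [462.7, 215.9, 137.0]
tool_rot: [-3.135, 0.002, 0.616]
force: [0.1, 0.3, -0.8]
width: 51.1
gripper_force: 0.0
```

Request:
{"api": "move_arm", "payload": {"targets": "0.2 0.5 -3.7 0.1 0 0 6; 0.2 0.1 -3.7 0.2 0 0 6.1; 0.2 -0.4 -3.6 0.1 0 0 6; 0.2 0 0 0 0 0 0; 0.2 0 0 0 0 0 0"}}

```text
clock: 37.43
eef_pos: [409.3, 313.7, 132.9]
tool_rot: [-3.138, 0.005, 0.312]
force: [0.3, -0.6, -0.1]
width: 51.5
gripper_force: 0.0
```

Request:
{"api": "move_arm", "payload": {"targets": "0.2 0 0 0 0 0 0; 0.2 0 0 0 0 0 0"}}

```text
clock: 37.6
eef_pos: [412.1, 310.5, 134.4]
tool_rot: [-3.137, 0.002, 0.304]
force: [0.4, 0.3, 0.7]
width: 51.4
gripper_force: 0.0
```

```bash
python3 -c "
from plan import *
im=snap('wrist','w11.png');plan([(411,312.5,22.5,17.5,.2,4)])"
```

```text
now [412.3 310.4 134.6] [-1.797e+02  1.000e-01  1.740e+01] t 37.65 w 51.1 q [-1.33  0.87  1.1   2.   -1.    0.95 -0.96]
0.2 0 -0.1 3.7 0 0 0; 0.2 0 -0.1 3.8 0 0 -0.1; 0.2 -0.1 0 3.7 0 0 0; 0.2 0 0 0 0 0 0; 0.2 0 0 0 0 0 0
0.2 0 0 0 0 0 0; 0.2 0 0 0 0 0 0
end [410.7 312.   22.6] 17.5
```

View pics/w11.png

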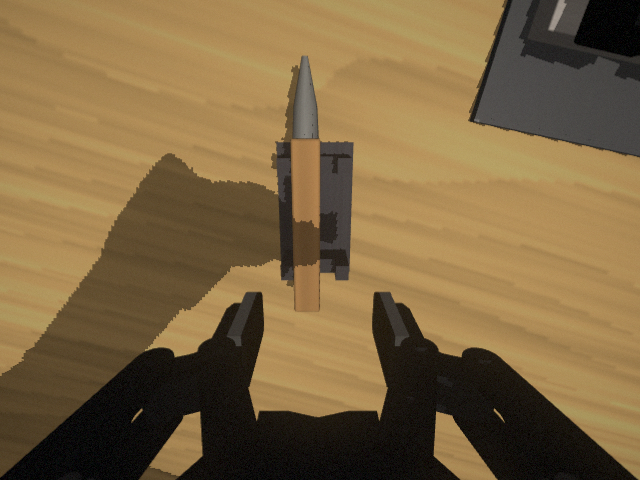

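```bash
python3 -c "
from plan import *
plan([(500,250,190,17,.2,0),(540,0,200,0,.2,0),(441,-330,150,-56,.2,4)])"
```

```text
now [412.3 310.4 134.6] [-1.797e+02  1.000e-01  1.740e+01] t 37.65 w 51.1 q [-1.33  0.87  1.1   2.   -1.    0.95 -0.96]
0.2 1.6 2.1 -1.4 0 0 0.1; 0.2 1.7 2.1 -1.4 0 0 0.1; 0.2 1.6 2.1 -1.4 0 0 0.1; 0.2 1.7 2.1 -1.3 0 0 0.1; 0.2 -0.5 3.6 -0.1 0 0 2.4
0.2 -0.3 3.6 -0.2 0 0 2.4; 0.2 -0.2 3.6 -0.1 0 0 2.4; 0.2 -0.1 3.6 -0.2 0 0 2.4; 0.2 0.1 3.6 -0.1 0 0 2.5; 0.2 0.3 3.6 -0.2 0 0 2.4
0.2 0.4 3.6 -0.1 0 0 2.5; 0.2 -1.1 3.7 0.6 0 0 6.2; 0.2 -0.7 3.8 0.5 0 0 6.2; 0.2 -0.3 3.8 0.6 0 0 6.2; 0.2 0.1 3.8 0.5 0 0 6.2
0.2 0.5 3.8 0.6 0 0 6.2; 0.2 1 3.7 0.5 0 0 6.2; 0.2 1.3 3.6 0.6 0 0 6.3; 0.2 1.8 3.4 0.5 0 0 6.2; 0.2 2.1 3.2 0.6 0 0 6.3
0.2 0 0 0 0 0 0; 0.2 0 0 0 0 0 0; 0.2 0 0 0 0 0 0; 0.2 0 0 0 0 0 0
end [ 441.  -330.6  149.6] -56.0
```

Request:
{"api": "move_arm", "payload": {"targets": "0.2 1.6 2.1 -1.4 0 0 0.1; 0.2 1.7 2.1 -1.4 0 0 0.1; 0.2 1.6 2.1 -1.4 0 0 0.1; 0.2 1.7 2.1 -1.3 0 0 0.1; 0.2 -0.5 3.6 -0.1 0 0 2.4"}}

```text
clock: 38.07
eef_pos: [511.0, 216.2, 192.0]
tool_rot: [-3.135, -0.005, 0.26]
force: [1.4, 0.9, -0.3]
width: 51.2
gripper_force: 0.0
```

Request:
{"api": "move_arm", "payload": {"targets": "0.2 -0.3 3.6 -0.2 0 0 2.4; 0.2 -0.2 3.6 -0.1 0 0 2.4; 0.2 -0.1 3.6 -0.2 0 0 2.4; 0.2 0.1 3.6 -0.1 0 0 2.5; 0.2 0.3 3.6 -0.2 0 0 2.4"}}

```text
clock: 38.48
eef_pos: [534.3, 33.9, 197.0]
tool_rot: [-3.136, 0.004, 0.04]
force: [-0.1, -0.2, 0.6]
width: 51.3
gripper_force: 0.0
```

Request:
{"api": "move_arm", "payload": {"targets": "0.2 0.4 3.6 -0.1 0 0 2.5; 0.2 -1.1 3.7 0.6 0 0 6.2; 0.2 -0.7 3.8 0.5 0 0 6.2; 0.2 -0.3 3.8 0.6 0 0 6.2; 0.2 0.1 3.8 0.5 0 0 6.2"}}

```text
clock: 38.9
eef_pos: [494.7, -148.4, 175.0]
tool_rot: [-3.139, 0.005, -0.439]
force: [1.5, -0.8, 0.0]
width: 51.2
gripper_force: 0.0
```

Request:
{"api": "move_arm", "payload": {"targets": "0.2 0.5 3.8 0.6 0 0 6.2; 0.2 1 3.7 0.5 0 0 6.2; 0.2 1.3 3.6 0.6 0 0 6.3; 0.2 1.8 3.4 0.5 0 0 6.2; 0.2 2.1 3.2 0.6 0 0 6.3"}}

```text
clock: 39.32
eef_pos: [440.0, -332.1, 146.4]
tool_rot: [3.141, 0.006, -0.984]
force: [1.0, -0.8, -0.5]
width: 51.5
gripper_force: 0.0
```

Request:
{"api": "move_arm", "payload": {"targets": "0.2 0 0 0 0 0 0; 0.2 0 0 0 0 0 0; 0.2 0 0 0 0 0 0; 0.2 0 0 0 0 0 0"}}

```text
clock: 39.65
eef_pos: [441.9, -328.3, 146.3]
tool_rot: [-3.141, 0.007, -0.975]
force: [-0.1, 0.3, 0.6]
width: 51.3
gripper_force: 0.0
```

```bash
python3 -c "
from plan import *
plan([(440.5,-330,61,-56,.2,0)])"
```

```text
now [ 441.9 -328.3  146.3] [-180.     0.4  -55.9] t 39.65 w 51.3 q [-0.06  0.96  1.21  1.89 -1.03  1.11 -0.96]
0.2 0 0.1 2.8 0 0 0; 0.2 0 0.1 2.9 0 0 0.1; 0.2 0.1 0 2.8 0 0 0
end [ 440.8 -330.3   61.3] -56.0
```

Request:
{"api": "move_arm", "payload": {"targets": "0.2 0 0.1 2.8 0 0 0; 0.2 0 0 2.8 0 0 0; 0.2 0 0 2 0 0 0; 0.2 0 0 0.9 0 0 0; 0.2 0 0 0 0 0 0"}}

```text
clock: 40.07
eef_pos: [440.9, -326.5, 59.9]
tool_rot: [-3.141, 0.01, -0.973]
force: [-0.1, 0.6, 0.1]
width: 51.2
gripper_force: 0.0
```

Request:
{"api": "move_arm", "payload": {"targets": "0.2 0 0 0 0 0 0; -1 0 0 0 0 0 0; -1 0 0 0 0 0 0; -1 0 0 0 0 0 0; -1 0 0 0 0 0 0"}}

```text
clock: 40.48
eef_pos: [439.0, -330.9, 62.5]
tool_rot: [3.137, 0.004, -0.974]
force: [-5.3, -1.6, 6.5]
width: 13.3
gripper_force: 58.7
```

Request:
{"api": "move_arm", "payload": {"targets": "-1 0 0 0 0 0 0; -1 0 0 0 0 0 0; -1 0 0 0 0 0 0; -1 0 0 0 0 0 0"}}

```text
clock: 40.82
eef_pos: [439.0, -330.8, 62.5]
tool_rot: [3.138, 0.005, -0.974]
force: [-4.3, -1.0, 4.5]
width: 13.3
gripper_force: 58.6
```

Gripped. Turn counter-clockwise (negative about tool z).

Request:
{"api": "move_arm", "payload": {"targets": "-1 0 0 0 0 0 -6.8; -1 0 0 0 0 0 -6.8; -1 0 0 0 0 0 -6.8; -1 0 0 0 0 0 -6.8; -1 0 0 0 0 0 -6.8"}}

```text
clock: 41.23
eef_pos: [438.7, -331.2, 62.5]
tool_rot: [3.141, 0.006, -0.378]
force: [-4.1, -2.2, 5.5]
width: 13.5
gripper_force: 58.0
```

Request:
{"api": "move_arm", "payload": {"targets": "-1 0 0 0 0 0 -6.8; -1 0 0 0 0 0 -6.8; -1 0 0 0 0 0 -6.8; -1 0 0 0 0 0 -6.8; -1 0 0 0 0 0 -6.8"}}

```text
clock: 41.65
eef_pos: [438.8, -331.6, 62.5]
tool_rot: [-3.14, 0.005, 0.215]
force: [-5.1, -3.2, 4.7]
width: 13.4
gripper_force: 58.3
```

Request:
{"api": "move_arm", "payload": {"targets": "-1 0 0 0 0 0 -6; -1 0 0 0 0 0 -6; -1 0 0 0 0 0 0; -1 0 0 0 0 0 0; -1 0 0 0 0 0 0"}}

```text
clock: 42.07
eef_pos: [438.8, -331.7, 62.5]
tool_rot: [-3.139, 0.004, 0.417]
force: [-6.0, -2.6, 7.4]
width: 13.4
gripper_force: 59.5
```

Request:
{"api": "move_arm", "payload": {"targets": "0.2 0 0 0 0 0 0; 0.2 0 0 0 0 0 0; 0.2 0 0 0 0 0 0; 0.2 0 0 0 0 0 0; 0.2 0 0 -1 0 0 0"}}

```text
clock: 42.48
eef_pos: [440.2, -327.9, 70.2]
tool_rot: [-3.133, 0.002, 0.421]
force: [-0.6, 1.4, 0.3]
width: 51.2
gripper_force: 0.0
```

Request:
{"api": "move_arm", "payload": {"targets": "0.2 0 0 -3 0 0 0; 0.2 0 0 -3.5 0 0 0; 0.2 0 0 -3.5 0 0 0; 0.2 0 0 -3.5 0 0 0; 0.2 -2 3 -2 0 0 0"}}

```text
clock: 42.9
eef_pos: [439.4, -358.8, 229.4]
tool_rot: [-3.132, -0.004, 0.43]
force: [1.5, 0.8, -0.9]
width: 51.2
gripper_force: 0.0
```

Request:
{"api": "move_arm", "payload": {"targets": "0.2 -2 3 0 0 0 0; 0.2 -2 3 0 0 0 0; 0.2 0 0 0 0 0 0; 0.2 0 0 0 0 0 0; 0.2 0 0 0 0 0 0"}}

```text
clock: 43.32
eef_pos: [423.1, -436.0, 226.0]
tool_rot: [-3.135, 0.001, 0.42]
force: [0.5, 0.9, 0.2]
width: 51.3
gripper_force: 0.0
```

```bash
python3 -c "
from plan import *
plan([])
t=snap('top','tf.png')['color'][:,:,::-1].astype(int); t0=cv2.imread('pics/top0.png').astype(int)
def dark(a): 
    m=(a[264:290,430:460].sum(2)<110); ys,xs=np.nonzero(m); C=np.cov(xs,ys); w,v=np.linalg.eigh(C); return m.sum(),xs.mean(),ys.mean(),v[:,1]
print('tap',dark(t0),dark(t))
s=snap('scene','sf.png')['color'][:,:,::-1].astype(int)
def wood(a):
    b=a[305:385,420:500]; h=cv2.cvtColor(b.astype(np.uint8),cv2.COLOR_BGR2HSV); return h
import json
old=cv2.imread('pics/s10.png')[:,:480]; old=cv2.resize(old,(80,80),interpolation=cv2.INTER_AREA).astype(int)
new=s[300:380,420:500]; print('dibber diff',np.abs(new-old).mean(), (np.abs(new-old).sum(2)>120).sum())
# green sprouts in scene and top
for n,a in (('scene',s[190:380,200:420]),('top',t[140:250,200:390])):
    g=((a[:,:,1]-a[:,:,2]>25)&(a[:,:,1]-a[:,:,0]>25)).astype(np.uint8); k=cv2.connectedComponentsWithStats(g); print(n,[(tuple(c.round(1)),r[4]) for c,r in zip(k[3][1:],k[2][1:])])
"
```

```text
now [ 423.1 -436.   226. ] [-1.796e+02  1.000e-01  2.410e+01] t 43.3167 w 51.3 q [ 0.29  0.7   0.81  1.65 -0.57  1.04  0.13]
end [ 423.1 -436.   226. ] 24.1
tap (np.int64(406), np.float64(13.931034482758621), np.float64(13.87192118226601), array([0.68351984, 0.72993193])) (np.int64(0), np.float64(nan), np.float64(nan), array([nan, nan]))
dibber diff 19.79515625 1455
scene [((np.float64(65.0), np.float64(43.7)), np.int32(7)), ((np.float64(80.9), np.float64(58.0)), np.int32(12)), ((np.float64(98.7), np.float64(75.5)), np.int32(11)), ((np.float64(117.5), np.float64(93.1)), np.int32(11)), ((np.float64(140.3), np.float64(114.4)), np.int32(16))]
top [((np.float64(150.0), np.float64(45.0)), np.int32(7)), ((np.float64(120.1), np.float64(47.8)), np.int32(8)), ((np.float64(88.4), np.float64(49.9)), np.int32(8)), ((np.float64(59.0), np.float64(52.0)), np.int32(7)), ((np.float64(25.5), np.float64(55.0)), np.int32(2)), ((np.float64(29.0), np.float64(54.7)), np.int32(3))]
  avg = a.mean(axis, **keepdims_kw)
  ret = um.true_divide(
<string>:6: RuntimeWarning: Degrees of freedom <= 0 for slice
  c *= np.true_divide(1, fact)
  c *= np.true_divide(1, fact)
<string>:6: RuntimeWarning: Mean of empty slice.
  ret = ret.dtype.type(ret / rcount)
```

```bash
python3 -c "
import cv2,numpy as np
t=cv2.imread('pics/tf.png').astype(float); t0=cv2.imread('pics/top0.png').astype(float)
a=t[244:306,148:196]
r=a[:,:,2]/(a[:,:,0]+1); s=a.sum(2)
for y in range(0,62): print(''.join('#' if (r[y,x]<1.3 and s[y,x]<240) else 's' if r[y,x]<1.35 else 'o' if r[y,x]>2.0 else '.' for x in range(48)), '%.2f'%r[y].max())
b=cv2.imread('pics/sf.png').astype(int); b0=cv2.imread('pics/scene0.png').astype(int)
for n,i in (('0',b0),('f',b)):
    c=i[160:192,282:312]; m=c.sum(2)<90; ys,xs=np.nonzero(m); print('tap dark scene',n,m.sum(),xs.mean().round(1),ys.mean().round(1),xs.std().round(1),ys.std().round(1))
print('tap diff',np.abs(b-b0)[160:192,282:312].mean())
"
```

```text
......######.................................... 1.96
......######.................................... 1.95
......######.................................... 1.97
......##s####o.................................. 2.13
......##s####................................... 1.94
.....o##s####................................... 2.03
.....o###s####.................................. 2.02
......s##s####.................................. 2.00
.......####.ooo................................. 2.19
........oooooooo...........##................... 2.25
......oooooooooo.......#######.................. 2.19
......oooooooo.o...###########.................. 2.18
......oooooooooo.#############.................. 2.18
.......oooooooooo#############.................. 2.25
.......oooooooooo##############................. 2.26
......soooooooooo##############................. 2.28
....###oooooooooos#############................. 2.29
...####oooooooooo.#############................. 2.21
....###.oooooooooo##############................ 2.25
....###.oooooooo.o.#############................ 2.15
....####oooooooooo.#
[... 1652 characters left out ...]
8
...........####ooooooooooo##############........ 2.16
............###.oooooooooo#############......... 2.22
............###.oooooooooo.#########............ 2.29
.............##.oooooooooo######..oo............ 2.22
.............o.#oooooooooo.#.................... 2.14
...............#.oooooooooo..................... 2.31
...............#sooooooooo...................... 2.27
................#oooooooooo..................... 2.25
.................ooooooooooo.................... 2.27
.................ooooooooooo.................... 2.16
..................ooooooooo..................... 2.18
tap dark scene 0 152 14.9 17.4 3.1 4.4
tap dark scene f 154 15.0 17.3 3.1 4.5
tap diff 6.398958333333334
```

```bash
python3 -c "
from h import *
import pickle
c=pickle.load(open('cal.pkl','rb'))['top']
r=np.radians(17.5); C=np.array([424,316]); M=np.array([[np.cos(r),np.sin(r)],[-np.sin(r),np.cos(r)]])
f=lambda u,v,z: (M@(p2w(c,u,v,z)[:2]-C)).round(1)
for row,l,rr,pr in ((20,8,18,32),(30,9.5,20.5,34),(40,13,22.5,37),(50,15,25,39)):
    v=244+row+.5; print('handle',f(148+l,v,46),f(148+rr,v,46),'plate right',f(148+pr,v,4))
print('shoulder',f(148+11.5,253,46))
"
```

```text
handle [32.8 15.3] [26.4 -7.5] plate right [ 24.7 -29.4]
handle [ 9.  17.2] [ 2.  -7.7] plate right [ -0.1 -28.4]
handle [-15.9  14.6] [-21.9  -6.9] plate right [-25.5 -29.8]
handle [-39.6  15.4] [-45.9  -7.1] plate right [-50.1 -28.8]
shoulder [56.9  1.2]
```

```bash
python3 -c "
from h import *
print(read_state()['clock'], order.finish_job())"
```

```text
the job is handed in; nothing more can be done
43.4167 None
```

I handed the job in at about 43 s; no verdict came back. The tap was shut first and is back on, and all five pots stand on the drain bar. The dibber was knocked in the rest after I placed it; I left it there, about 5 mm off centre across and 8 mm along, within tolerance. The spray bottle, labels and clip were never approached.

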